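# Stock the lit bottle tray, tall one first, and switch it on

### The job

Stock the lit bottle tray for the evening: slide the tall shaker in first through the tray's open front, right to the back of the lane, and then slide the small dropper bottle in after it until it stands up against the front of the shaker; keep both upright and do not lift them over the wires. When both are in, press the tray's light button fully down and let it come up again, and leave the other bar things where they are.

Things in the scene. Friction and masses are not known exactly. Their poses are not given: they have to be found in the camera images.
- lit_tray: Fixed steel panel 4 mm thick, 160 (x) x 120 mm (y), white window on top, open at its front (-x). Origin: centre of its underside; +x runs along the lane to the back. A bevel leads up to it from the worktop, x -110 to -80 mm. Wires 18 and 32 mm over the worktop fence the lane at both sides and the back: clear width 88 mm (wider at the mouth), back wires at x = +72 mm.
- lane_back (a point): Middle of the back wires' inner face, at the height of the panel's top (4 mm). Axes as the tray's: +x along the lane to the back, z up. A thing of radius R standing home at the back has its centre at x = -R from here. Note: a wall shelf hangs over the back of the worktop, beyond x = 0.62 m, its underside 0.44 m up.
- lane_mouth (a point): Middle of the front edge of the flat panel, where the bevel ends and the lane begins, 152 mm before lane_back; axes as the tray's.
- shaker: Tall steel cocktail shaker, closed, 70 mm diameter and 217 mm high, 0.38 kg; solid as a straight cylinder of 66 mm diameter up to 145 mm, shoulders above that, fixed cap of 40 mm diameter from 179 to 217 mm. Origin: centre of its foot, z up. Pushed low down, within 20 mm of the foot, it slides upright; pushed high it tips.
- bitters: Small glass dropper bottle, 48 mm diameter and 142 mm high, 0.19 kg: straight body of 47 mm diameter up to 76 mm, neck and black dropper of about 25 mm diameter above. Origin: centre of its foot, z up. Push it low, within 20 mm of the foot.
- light_button_top (a point): Top centre of the round white push button, 26 mm diameter, 34 mm above the worktop, pressed straight down. It stands in a dark collar of 42 mm diameter on a metal box 58 x 62 mm, 12 mm high, beside the tray's mouth (tray frame x = -70, y = -98 mm).
- light_button (a joint): Travel of the light button in m: 0 up, 0.006 fully down; it springs back when released. Fully down takes about 4 N.
- jigger: Bystander: steel double measuring cup, 44 mm diameter, 88 mm high. Origin: centre of its foot.
- corkscrew: Bystander: steel wing corkscrew standing upright, 41 x 64 x 166 mm. Origin: centre of its foot.
- wine_stopper: Bystander: steel wine stopper standing on its ball, 37 mm diameter, 73 mm high. Origin: centre of its foot.
- tumbler: Bystander: green glass tumbler, 84 mm diameter, 106 mm high, on a slate coaster. Origin: centre of its foot.
Things that resemble listed ones, but are neither listed nor needed, are in the scene too. What is shaped like the bitters but blue is not meant.

How it is judged:
By the outcome, as a careful person would: the job done as asked, in the order asked, and still so for the second after the job is handed in, with the robot touching nothing.
It also fails if it takes over 70 s, if anything falls off the work surface, if the arm or the gripper's body presses on something with over 40 N, if the wrist force passes 120 N, or if a joint passes its speed limit or range.

### The arm

A 6-joint arm with a two-finger parallel gripper is mounted at the origin on a cart in front of the work surface, level with it; the furniture and walls round the work are solid. World frame = base frame: x ahead of the robot, y to its left, z up, the work surface at z = 0. Lengths are in m, angles in rad, forces in N, time in s.
With the tool pointing down it reaches from about 0.25 to 0.725 m from the base axis. Payload 4 kg.
Tool frame: the origin (TCP) lies on the centre line of the jaws, within the pads' length; the fingertips stand 11 mm ahead of it and the grasp point (between the pads) lies 8 mm behind it; x points along the fingers, y is the direction in which the jaws open and shut, and the axes are right-handed (so a half turn about x gives the same grasp; the last joint's range is limited). The gripper opens to 85 mm and grips with 20 to 120 N. Pads are 22 mm wide; open, the fingers measure 114 mm over their backs; the gripper's body (76 mm by 85 mm) begins 54 mm behind the grasp point. The pads swing forward as they close: fully open they stand 13 mm farther back than shut.
Start: joints at [0, 0.241, 0.005, 1.335, 0, 1.571], TCP at [0.5, -0, 0.242] pointing down, gripper open.
Joint ranges: [-2.72, 2.72], [-1.05, 1.87], [-1.09, 1.28], [-1.99, 2.15], [-1.42, 1.44], [-3.14, 3.14]. Speed limits (rad/s): [2.79, 2.79, 3.14, 3.14, 3.14, 3.14].

### API

Orientations are given as a rotation vector (axis times angle).
In Python, from rig import ctrl gives the robot as it stands. The module is installed in compiled form; this text tells all that it offers.
- The arm moves only by the shell command python3 -m jog 'ROWS'. ROWS is JSON, a list of rows, each a list of 5 numbers: the closure, from -1 (fully open) to 1 (shut), so that 0 is half open, then the shift along the tool's x, y, z in mm, then the turn about the tool's x in rad. In form: [[fingers, dx, dy, dz, yaw], ...]. A call has 1 to 8 rows; each row is the pose to reach, as a shift and turn from the pose commanded when the call began, along the tool's axes at that moment; what a row does not reach only later rows make up. A row lasts 1/10 s, in which the tool goes at most 50 mm and 8.59 degrees, less where a joint would pass 70% of its speed; a pose out of reach is approached as far as the arm can. A call with a gripper value outside its range is refused whole. The fingers move at their own pace and stop on an object; the grip force is fixed at half the most. Time passes only in rows, so rows that repeat a pose let the fingers close. It gives the time, the measured TCP pose, the force and the opening at its end, in the units of the state.
- ctrl.get_state(): the state, without advancing time (a new reading comes with each control period).
- ctrl.snapshot(name): name is "scene" or "side" or "wrist"; returns a dict with "image" (384x512x3 uint8, red, green, blue), "z_map" (384x512 float32, m along the optical axis (not along the pixel's ray), 0 where there is no reading), "fx", "fy", "cx", "cy" (pixels), "T" (4x4, takes a point from camera to world coordinates); the wrist camera has in their place "T_tool_cam" (4x4, takes a point from camera to tool coordinates, whose origin is the TCP and whose axes are the tool frame's). Camera axes: x right, y up, looking along -z (the intrinsics and any distortion apply to the point x, -y, -z); pixel columns grow to the right and rows downward; lengths in m; the calibration is good to about 2 mm. A picture is of the moment at which its call begins: read the wrist's pose just before it.
- ctrl.hand_in(): hands the job in, once; it reports no verdict.
The state is a dict: "clock": time; "q": joint angles; "dq": joint speeds; "joint_torque": joint torques, N m; "eef_pos": TCP position; "tcp_rot": TCP orientation; "force": force on the tool from outside, world axes, zero at the start; "moment": the same for the moment, N m; "opening": finger opening in m.
Only numpy, scipy, OpenCV 4.12 (cv2) and the standard library are available. Lean on these libraries where they do the work, as an engineer would, in place of code of your own. Each camera call takes 0.05 s, during which the arm holds its last target.

## Working session

There is one attempt and no reset: what is moved stays moved. The work goes in short steps, Python scripts to look and compute and a shell command to move; the robot and the scene stay as the last step left them, time stands still between calls to the robot, and variables do not carry over. Pictures are saved under pics/ and viewed, and the job is handed in when it is done.

```bash
mkdir -p pics
cat > h.py <<'E'
import numpy as np,cv2
from rig import ctrl
def save(n,f,im=None):
    s=ctrl.snapshot(n); np.savez('pics/'+f+'.npz',**{k:v for k,v in s.items()})
    cv2.imwrite('pics/'+f+'.png',s['image'][...,::-1]); return s
E
python3 - <<'E'
from h import *
s=save('scene','sc0');print(s['T'],s['fx'],s['cx'],s['cy'],s.keys())
s=save('side','si0');print(s['T'],s['fx'])
s=save('wrist','wr0');print(s['T_tool_cam'],s['fx'])
print(ctrl.get_state())
E
```

```text
[[ 0.46881345  0.45926996 -0.75450981 -0.42742618]
 [-0.88310097  0.26170979 -0.38941067 -0.61644662]
 [ 0.01861798  0.8488693   0.52827482  0.72772638]
 [ 0.          0.          0.          1.        ]] 486.18459668053873 258.39027137526386 192.70407553863313 dict_keys(['image', 'z_map', 'fx', 'fy', 'cx', 'cy', 'T'])
[[-0.84701269  0.27552178 -0.4545957  -0.07956352]
 [-0.53125731 -0.46821179  0.70607606  0.76726057]
 [-0.01830773  0.83956267  0.54295428  0.74672337]
 [ 0.          0.          0.          1.        ]] 451.8454544586684
[[-6.32249918e-05  2.90117700e-01 -9.56990970e-01 -1.32497657e-01]
 [ 9.99999948e-01  3.19641415e-04  3.08348195e-05  2.67470331e-04]
 [ 3.14839675e-04 -9.56990918e-01 -2.90117706e-01 -7.37220223e-02]
 [ 0.00000000e+00  0.00000000e+00  0.00000000e+00  1.00000000e+00]] 279.82678760067114
{'clock': 0.15, 'q': array([2.68625466e-05, 2.41260821e-01, 4.03312016e-03, 1.33519462e+00,
       3.21804505e-06, 1.57083368e+00]), 'dq': array([-0.00019531, -0.00146685,  0.00427193, -0.00184706,  0.00082337,
       -0.00092474]), 'joint_torque': array([-1.62746033e-03, -3.72633219e+01,  2.52638429e+01,  1.23480460e-02,
       -1.30651040e-05,  1.49362950e-05]), 'eef_pos': array([4.99540327e-01, 1.43602035e-05, 2.41606792e-01]), 'tcp_rot': array([ 1.20844043,  1.21039423, -1.2104031 ]), 'force': array([ 0.19513399, -0.39837026, -0.86557568]), 'moment': array([-0.00736561,  0.02004735,  0.01558769]), 'opening': 0.08506038663332643}
```

View pics/sc0.png

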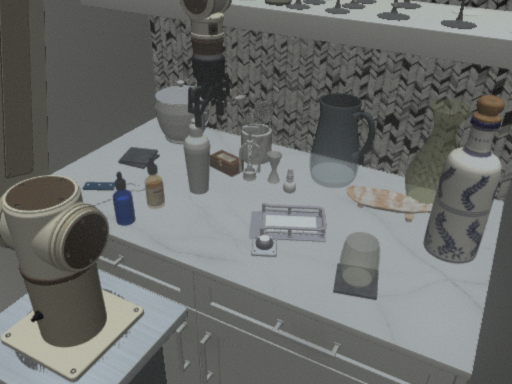

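View pics/si0.png

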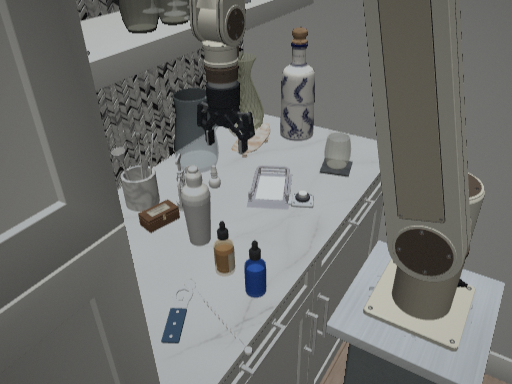

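View pics/wr0.png

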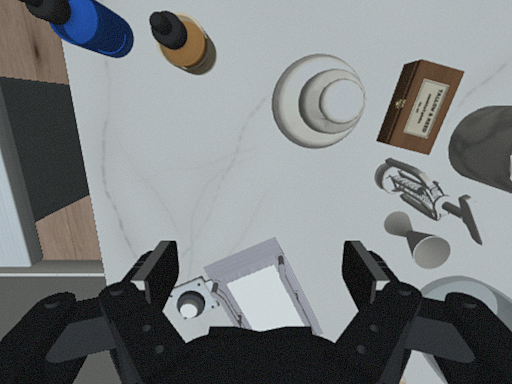

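The three views show the shaker (scene about 198,160), the amber bitters (155,187) with a blue lookalike beside it, the tray (290,222) with its button (264,243), and the jigger, corkscrew and stopper behind. Next I measure them.

```bash
cat >> h.py <<'E'
from scipy.spatial.transform import Rotation as R
def tooT(st):
    T=np.eye(4);T[:3,:3]=R.from_rotvec(st['tcp_rot']).as_matrix();T[:3,3]=st['eef_pos'];return T
def cloud(s,T):
    z=s['z_map'];v,u=np.mgrid[:z.shape[0],:z.shape[1]]
    P=np.stack([(u-s['cx'])/s['fx']*z,-(v-s['cy'])/s['fy']*z,-z],-1)
    W=P@T[:3,:3].T+T[:3,3];W[z<=0]=np.nan;return W
def ray(s,T,u,v,h):
    d=T[:3,:3]@np.array([(u-s['cx'])/s['fx'],-(v-s['cy'])/s['fy'],-1.]);o=T[:3,3]
    return o+d*(h-o[2])/d[2]
def circ(p):
    A=np.c_[2*p,np.ones(len(p))];x=np.linalg.lstsq(A,(p**2).sum(1),rcond=None)[0]
    return x[:2],np.sqrt(x[2]+x[0]**2+x[1]**2)
E
python3 - <<'E'
from h import *
st=ctrl.get_state();TT=tooT(st);print(TT.round(3))
S={n:dict(np.load(f'pics/{f}.npz')) for n,f in [('scene','sc0'),('side','si0'),('wrist','wr0')]}
for n,s in S.items():
    T=s['T'] if 'T' in s else TT@s['T_tool_cam']
    W=cloud(s,T);s['W']=W
    np.save('pics/W_'+n+'.npy',W)
    m=np.isfinite(W[...,2]);
    t=m&(abs(W[...,2])<.02)&(W[...,0]>.3)&(W[...,0]<.6)&(abs(W[...,1])<.4);print(n,'table z',np.median(W[t][:,2]))
def q(n,u,v):print(n,u,v,S[n]['W'][v,u].round(3))
for a in [(198,170),(155,187),(123,205),(290,222),(264,240),(250,165),(274,165),(290,182),(360,250),(225,160)]:q('scene',*a)
for a in [(198,215),(224,250),(256,275),(270,190),(302,196),(215,178)]:q('side',*a)
for a in [(342,100),(172,32),(60,10),(190,303),(265,300),(398,222),(430,250)]:q('wrist',*a)
E
```

```text
[[-0.002  1.    -0.     0.5  ]
 [ 0.    -0.    -1.     0.   ]
 [-1.    -0.002 -0.     0.242]
 [ 0.     0.     0.     1.   ]]
scene table z 0.0009857675652280018
side table z -0.0012849838967007865
wrist table z 0.0009427129063730444
scene 198 170 [0.519 0.058 0.08 ]
scene 155 187 [0.408 0.118 0.067]
scene 123 205 [0.308 0.139 0.061]
scene 290 222 [ 0.519 -0.221  0.005]
scene 264 240 [ 0.383 -0.215  0.036]
scene 250 165 [ 0.673 -0.019  0.043]
scene 274 165 [ 0.689 -0.089  0.055]
scene 290 182 [ 0.658 -0.155  0.034]
scene 360 250 [ 0.357 -0.445  0.114]
scene 225 160 [0.671 0.065 0.039]
side 198 215 [0.519 0.101 0.101]
side 224 250 [0.409 0.151 0.076]
side 256 275 [0.31  0.172 0.066]
side 270 190 [ 0.505 -0.216  0.   ]
side 302 196 [ 0.389 -0.198  0.028]
side 215 178 [ 0.657 -0.146  0.032]
wrist 342 100 [0.543 0.077 0.218]
wrist 172 32 [0.429 0.131 0.123]
wrist 60 10 [0.336 0.15  0.112]
wrist 190 303 [ 0.399 -0.196  0.035]
wrist 265 300 [ 0.507 -0.214  0.005]
wrist 398 222 [ 0.687 -0.076  0.022]
wrist 430 250 [ 0.706 -0.092  0.069]
```

Run:
```python
from h import *
a=cv2.imread('pics/sc0.png')[100:290,60:420];cv2.imwrite('pics/sc0z.png',cv2.resize(a,None,fx=2.2,fy=2.2,interpolation=2))
a=cv2.imread('pics/si0.png')[120:320,120:370];cv2.imwrite('pics/si0z.png',cv2.resize(a,None,fx=3,fy=3,interpolation=2))
```

```text
(no output)
```

View pics/sc0z.png

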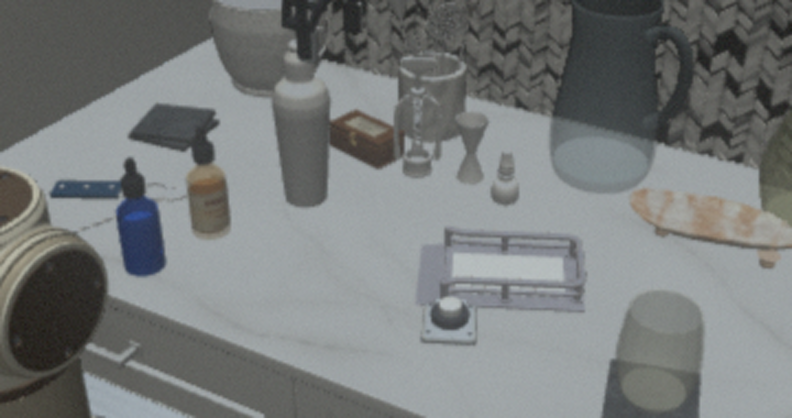

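View pics/si0z.png

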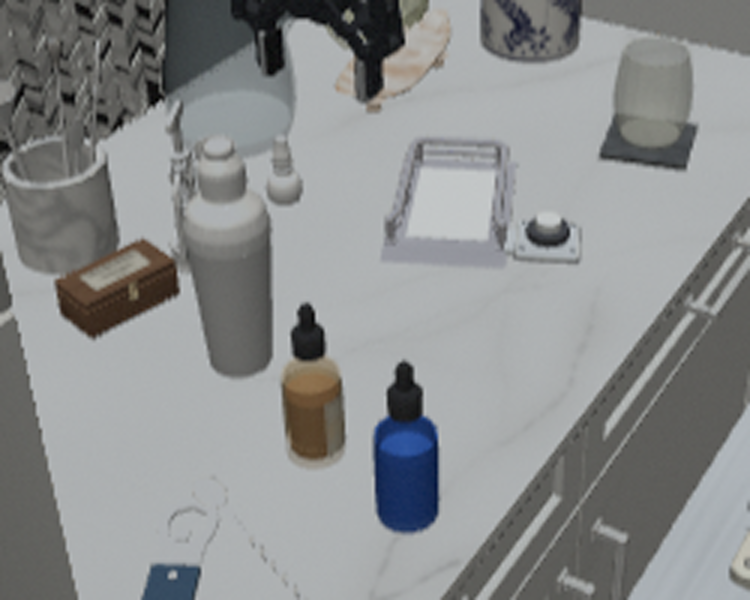

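Run:
```python
from h import *
st=ctrl.get_state();TT=tooT(st)
S={n:dict(np.load(f'pics/{f}.npz')) for n,f in [('scene','sc0'),('side','si0'),('wrist','wr0')]}
for n,s in S.items():
    T=s['T'] if 'T' in s else TT@s['T_tool_cam'];W=np.load(f'pics/W_{n}.npy')
    # window: bright white near (0.505,-.215)
    im=s['image'].astype(int)
    near=(np.hypot(W[...,0]-.5,W[...,1]+.21)<.13)
    mn=im.min(-1)
    v=mn[near]; 
    th=np.percentile(mn[near],75)
    from numpy import percentile
    m=(near&(mn>(195 if n!='wrist' else 215))).astype(np.uint8)
    k,l,stt,c=cv2.connectedComponentsWithStats(m)
    i=1+np.argmax(stt[1:,4]);m=(l==i).astype(np.uint8)
    ys,xs=np.nonzero(m);P=np.array([ray(s,T,x,y,.004)[:2] for x,y in zip(xs,ys)])
    r=cv2.minAreaRect((P*1000).astype(np.float32));print(n,'window',stt[i],r, 'p25-99',np.percentile(v,[25,50,75,90,99]))
    # objects
    for nm,c0,rad,z0,z1 in [('shaker',(.54,.08),.055,.03,.14),('cap',(.54,.08),.05,.185,.21),('shakertop',(.54,.08),.05,.212,.225),('bitters',(.42,.135),.045,.015,.07),('bittneck',(.42,.135),.045,.1,.135)]:
        q=(np.hypot(W[...,0]-c0[0],W[...,1]-c0[1])<rad)&(W[...,2]>z0)&(W[...,2]<z1)
        p=W[q][:,:2]
        if len(p)>20:
            c,rr=circ(p);print(n,nm,len(p),c.round(4),rr.round(4),p.mean(0).round(4),W[q][:,2].max().round(3))
    q=(np.hypot(W[...,0]-.395,W[...,1]+.2)<.03)&(W[...,2]>.031)&(W[...,2]<.04);print('button',q.sum(),W[q].mean(0).round(4))
```

```text
Traceback (most recent call last):
ValueError: attempt to get argmax of an empty sequence
```

```bash
cat > m1.py <<'E'
from h import *
st=ctrl.get_state();TT=tooT(st)
S={n:dict(np.load(f'pics/{f}.npz')) for n,f in [('scene','sc0'),('side','si0'),('wrist','wr0')]}
for n,s in S.items():
    T=s['T'] if 'T' in s else TT@s['T_tool_cam'];W=np.load(f'pics/W_{n}.npy')
    im=s['image'].astype(int)
    near=(np.hypot(W[...,0]-.5,W[...,1]+.21)<.11)
    mn=im.min(-1);v=np.percentile(mn[near],[25,50,75,90,99])
    th=cv2.threshold(mn[near].astype(np.uint8).reshape(-1,1),0,255,cv2.THRESH_OTSU)[0]
    m=(near&(mn>.5*v[4]+.5*v[1])).astype(np.uint8)
    k,l,stt,c=cv2.connectedComponentsWithStats(m)
    i=1+np.argmax(stt[1:,4]);m=(l==i).astype(np.uint8)
    ys,xs=np.nonzero(m);P=np.array([ray(s,T,x,y,.004)[:2] for x,y in zip(xs,ys)])
    r=cv2.minAreaRect((P*1000).astype(np.float32));print(n,'window',stt[i],r, v,th)
    for nm,c0,rad,z0,z1 in [('shaker',(.54,.08),.055,.03,.14),('cap',(.54,.08),.05,.185,.21),('shakertop',(.54,.08),.05,.212,.225),('bitters',(.42,.135),.045,.015,.07),('bittneck',(.42,.135),.045,.1,.135)]:
        q=(np.hypot(W[...,0]-c0[0],W[...,1]-c0[1])<rad)&(W[...,2]>z0)&(W[...,2]<z1)
        p=W[q][:,:2]
        if len(p)>20:
            c,rr=circ(p);print(n,nm,len(p),c.round(4),rr.round(4),p.mean(0).round(4),W[q][:,2].max().round(3))
    q=(np.hypot(W[...,0]-.395,W[...,1]+.2)<.03)&(W[...,2]>.031)&(W[...,2]<.04);print('button',q.sum(),W[q].mean(0).round(4))
E
python3 m1.py
```

```text
scene window [266 215  50  13 524] ((526.1973876953125, -219.3006591796875), (47.91238784790039, 128.1731414794922), 24.995038986206055) [131. 140. 159. 179. 183.] 146.0
scene shaker 785 [0.5415 0.0744] 0.0294 [0.5237 0.0618] 0.14
scene cap 93 [0.5386 0.0732] 0.0129 [0.531  0.0722] 0.209
scene bitters 322 [0.4211 0.1331] 0.0214 [0.4095 0.1228] 0.07
scene bittneck 109 [0.4195 0.1315] 0.0083 [0.4174 0.1298] 0.134
button 65 [ 0.3918 -0.2112  0.0339]
side window [256 176  29  24 572] ((509.2205505371094, -224.33067321777344), (78.35028076171875, 125.37571716308594), 25.159517288208008) [149. 173. 183. 194. 195.] 160.0
side shaker 874 [0.5406 0.0801] 0.0297 [0.5256 0.0967] 0.14
side cap 158 [0.5391 0.0812] 0.0132 [0.5346 0.0863] 0.209
side shakertop 43 [0.5412 0.0793] 0.0081 [0.5406 0.0799] 0.218
side bitters 368 [0.4211 0.1365] 0.0229 [0.41   0.1503] 0.07
side bittneck 130 [0.4197 0.1387] 0.0086 [0.4175 0.1414] 0.135
button 24 [ 0.3938 -0.2078  0.0328]
wrist window [ 227  265   77   66 2864] ((508.5369567871094, -223.51336669921875), (78.75088500976562, 121.59109497070312), 24.440431594848633) [147. 176. 200. 205. 210.] 161.0
wrist cap 1786 [0.5436 0.077 ] 0.0158 [0.5372 0.0772] 0.21
wrist shakertop 1565 [0.5434 0.077 ] 0.0082 [0.5431 0.0771] 0.22
wrist bitters 497 [0.4231 0.1356] 0.0236 [0.4385 0.1235] 0.07
wrist bittneck 811 [0.4241 0.1347] 0.0098 [0.4274 0.1322] 0.135
button 215 [ 0.395  -0.2074  0.0343]
```

Measured positions:

- **Shaker:** about (0.542, 0.077).
- **Bitters:** about (0.422, 0.136).
- **Tray:** centre about (0.509, -0.224), with the lane running along about (0.42, -0.91), a yaw of about -65°.
- **Button:** about (0.394, -0.208).

A low push on the shaker has to come from the back of an open finger, because the gripper body would hit the shaker otherwise. So I'll grip the cap and slide it into the mouth first, then push it low. I start by moving above the cap, with the tool's y axis along the lane.

```bash
python3 -m jog '[[-1,-20,5,-10,0.14],[-1,-20,10,-20,0.28],[-1,-20,16,-30,0.42],[-1,-20,22,-40,0.56],[-1,-20,28,-50,0.7],[-1,-20,34,-60,0.84],[-1,-20,40,-70,0.98],[-1,-20,42,-77,1.13]]'
python3 - <<'E'
from h import *
ctrl.snapshot('scene');st=ctrl.get_state();s=save('wrist','wr1');np.save('pics/wr1T.npy',tooT(st));print(tooT(st).round(4),st['q'],st['clock'])
E
```

```text
clock: 0.95
eef_pos: [0.5422, 0.0776, 0.2617]
tcp_rot: [1.98, 0.438, -1.982]
force: [-0.0, 0.5, 1.3]
opening: 0.0854
[[-9.000e-04  4.187e-01 -9.081e-01  5.423e-01]
 [ 7.000e-04 -9.081e-01 -4.187e-01  7.840e-02]
 [-1.000e+00 -1.000e-03  5.000e-04  2.616e-01]
 [ 0.000e+00  0.000e+00  0.000e+00  1.000e+00]] [1.43208640e-01 3.30715276e-01 1.77723815e-01 1.41856678e+00
 8.26518433e-04 2.85276269e+00] 1.0
```

View pics/wr1.png

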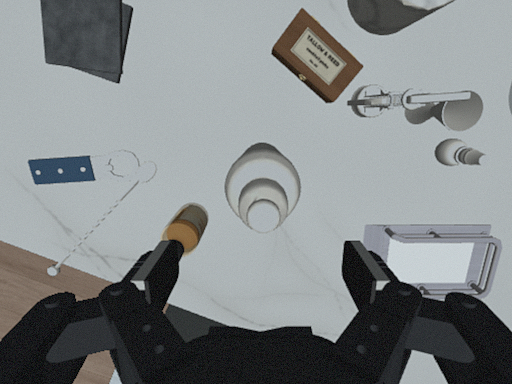

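Run:
```python
from h import *
s=dict(np.load('pics/wr1.npz'));T=np.load('pics/wr1T.npy')@s['T_tool_cam']
print('cap',ray(s,T,263,214,.217)); W=cloud(s,T)
q=(np.hypot(W[...,0]-.542,W[...,1]-.077)<.05)&(W[...,2]>.212)&(W[...,2]<.225);print(W[q].mean(0),q.sum())
a=cv2.imread('pics/wr1.png')[205:310,350:512];cv2.imwrite('pics/wr1z.png',cv2.resize(a,None,fx=4.8,fy=4.8,interpolation=2))
```

```text
cap [0.54760412 0.07832768 0.217     ]
[0.54617881 0.07793007 0.21678259] 869
```

View pics/wr1z.png

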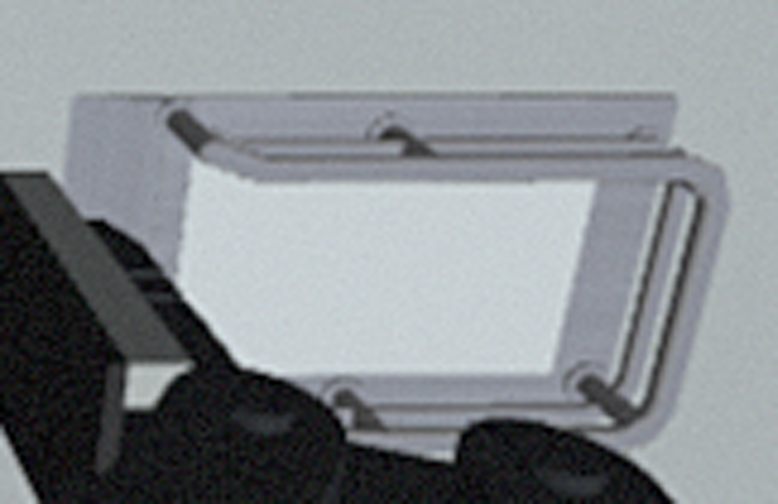

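Run:
```python
from h import *
s=dict(np.load('pics/wr1.npz'));T=np.load('pics/wr1T.npy')@s['T_tool_cam']
f=lambda x,y,h:ray(s,T,350+x/4.8,205+y/4.8,h)[:2]
a=f(675,97,.004);b=f(74,97,.0);print(a,b,np.linalg.norm(a-b),np.degrees(np.arctan2(*(a-b)[::-1])))
u=(a-b)/np.linalg.norm(a-b);n=np.array([-u[1],u[0]])
print('tray centre',a-.08*u-.06*n,'win corners',[f(*p,.004) for p in[(190,165),(597,180),(555,375)]])
# inner edge back lower/upper wire tops at mid
for p in [(690,290)]: print(f(*p,.032))
print('button pred',a-.15*u-.158*n)
```

```text
[ 0.60029177 -0.27844773] [ 0.52022449 -0.10903552] 0.1873800098920962 -64.70373246965724
tray centre [ 0.51186123 -0.23175684] win corners [array([ 0.51633148, -0.15270694]), array([ 0.56648845, -0.27409734]), array([ 0.50142642, -0.30629574])]
[ 0.55118329 -0.29547993]
button pred [ 0.39334748 -0.21034441]
```

The panel-edge measurement puts the tray centre at (0.512, -0.2315) with yaw -64.7°. That predicts the button at (0.393, -0.210), which agrees with its direct measurement. I'll descend onto the cap and close.

```bash
python3 -m jog '[[-1,20,0,-3,0],[-1,45,0,-3,0],[-1,60,0,-3,0],[-1,70,0,-3,0],[-1,70,0,-3,0],[0.3,70,0,-3,0],[1,70,0,-3,0],[1,70,0,-3,0]]'; python3 -m jog '[[1,0,0,0,0],[1,0,0,0,0],[1,0,0,0,0],[1,0,0,0,0]]'
python3 - <<'E'
from h import *
st=ctrl.get_state();print(tooT(st)[:3,3],st['force'],st['opening'])
save('side','si2')
E
```

```text
clock: 1.85
eef_pos: [0.5454, 0.0783, 0.1934]
tcp_rot: [1.979, 0.443, -1.975]
force: [-0.4, -0.3, 0.9]
opening: 0.0439
clock: 2.25
eef_pos: [0.5455, 0.0782, 0.1937]
tcp_rot: [1.98, 0.442, -1.974]
force: [-0.2, -1.1, 5.2]
opening: 0.0348
[0.54554789 0.07815802 0.19374167] [-0.24557842 -1.14595028  5.22253996] 0.03475520689262415
```

View pics/si2.png

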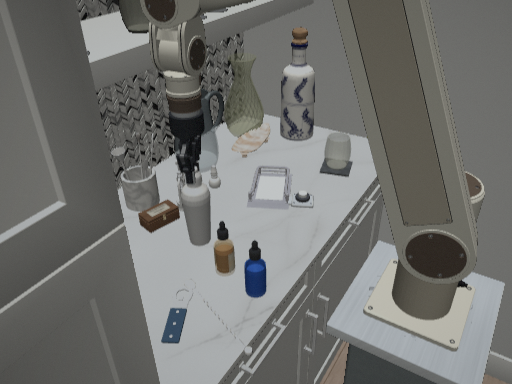

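Opening is 35 mm, so it is gripping the cap. I'll lift a few millimetres and check.

```bash
python3 -m jog '[[1,-2,0,0,0],[1,-5,0,0,0],[1,-8,0,0,0],[1,-8,0,0,0],[1,-8,0,0,0]]'
python3 - <<'E'
from h import *
st=ctrl.get_state();print(tooT(st).round(4),st['force'],st['opening'])
s=save('side','si3');W=cloud(s,s['T'])
for z0 in (.02,.05,.08,.11):
    q=(np.hypot(W[...,0]-.545,W[...,1]-.08)<.06)&(W[...,2]>z0)&(W[...,2]<z0+.03);print(z0,circ(W[q][:,:2]))
a=cv2.imread('pics/si3.png')[140:260,150:270];cv2.imwrite('pics/si3z.png',cv2.resize(a,None,fx=4,fy=4,interpolation=2))
E
```

```text
clock: 2.8
eef_pos: [0.5446, 0.0783, 0.2]
tcp_rot: [1.977, 0.443, -1.978]
force: [0.4, 1.0, -3.7]
opening: 0.0351
[[-6.000e-04  4.267e-01 -9.044e-01  5.446e-01]
 [ 0.000e+00 -9.044e-01 -4.267e-01  7.830e-02]
 [-1.000e+00 -3.000e-04  5.000e-04  2.000e-01]
 [ 0.000e+00  0.000e+00  0.000e+00  1.000e+00]] [ 0.43051058  0.9579726  -3.73357619] 0.035138281869217476
0.02 (array([0.54039253, 0.07903844]), np.float64(0.02732690675235189))
0.05 (array([0.5405331 , 0.07875745]), np.float64(0.029288914327917765))
0.08 (array([0.54115199, 0.0780873 ]), np.float64(0.031934847185666734))
0.11 (array([0.54075606, 0.07870565]), np.float64(0.03331229518527122))
```

View pics/si3z.png

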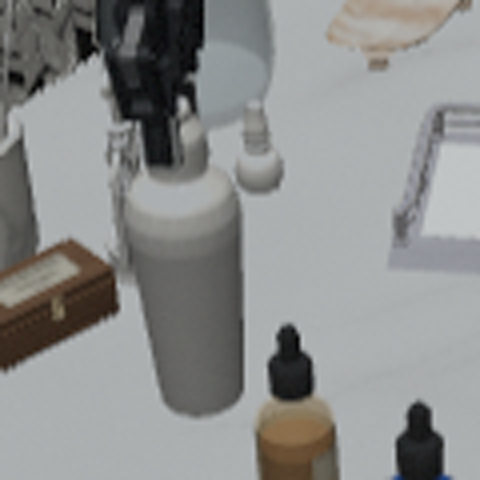

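It hangs upright, the load is 3.7 N and the foot is about 6 mm up. I'll carry it to just before the mouth.

```bash
python3 -m jog '[[1,0,4,5,0],[1,0,10,14,0],[1,0,18,26,0],[1,0,27,38,0],[1,0,36,50,0],[1,0,45,62,0],[1,0,54,74,0],[1,0,60,82,0]]'; python3 -m jog '[[1,0,8,11,0],[1,0,17,24,0],[1,0,26,37,0],[1,0,35,50,0],[1,0,43,62,0],[1,0,50,72,0],[1,0,54,78,0],[1,0,56,80,0]]'
python3 - <<'E'
from h import *
ctrl.snapshot('wrist');st=ctrl.get_state();np.save('pics/T4.npy',tooT(st));print(tooT(st).round(4),st['force'],st['opening'])
save('side','si4');save('scene','sc4')
for n,y,x in(('si4',150,190),('sc4',110,160)):
    a=cv2.imread(f'pics/{n}.png')[y:y+150,x:x+190];cv2.imwrite(f'pics/{n}z.png',cv2.resize(a,None,fx=4,fy=4,interpolation=2))
E
```

```text
clock: 3.65
eef_pos: [0.4953, -0.0125, 0.2004]
tcp_rot: [1.978, 0.442, -1.978]
force: [0.2, -0.6, -3.4]
opening: 0.0348
clock: 4.45
eef_pos: [0.4472, -0.0964, 0.2004]
tcp_rot: [1.978, 0.442, -1.978]
force: [0.0, -0.4, -3.3]
opening: 0.0349
[[ 1.000e-04  4.259e-01 -9.048e-01  4.475e-01]
 [-1.000e-04 -9.048e-01 -4.259e-01 -9.640e-02]
 [-1.000e+00  2.000e-04 -1.000e-04  2.004e-01]
 [ 0.000e+00  0.000e+00  0.000e+00  1.000e+00]] [ 0.85147796 -0.87483717 -3.23548502] 0.03534800054583943
```

View pics/si4z.png

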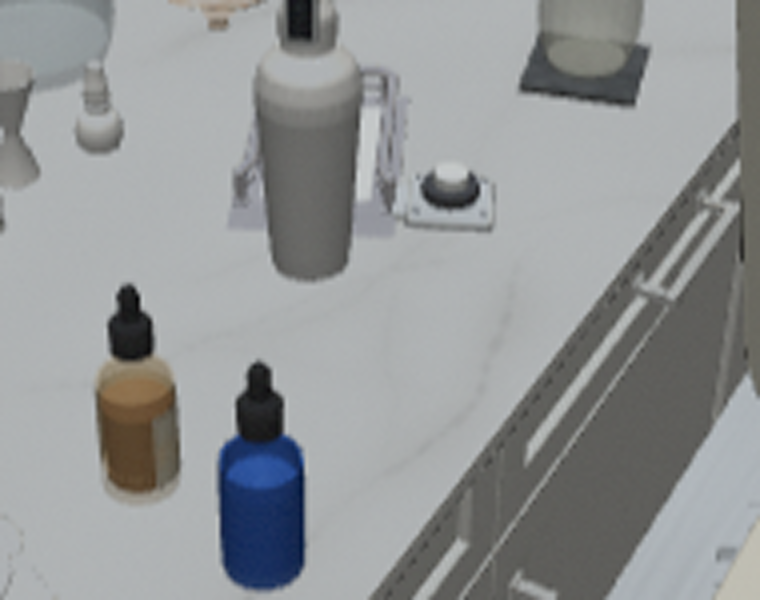

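View pics/sc4z.png

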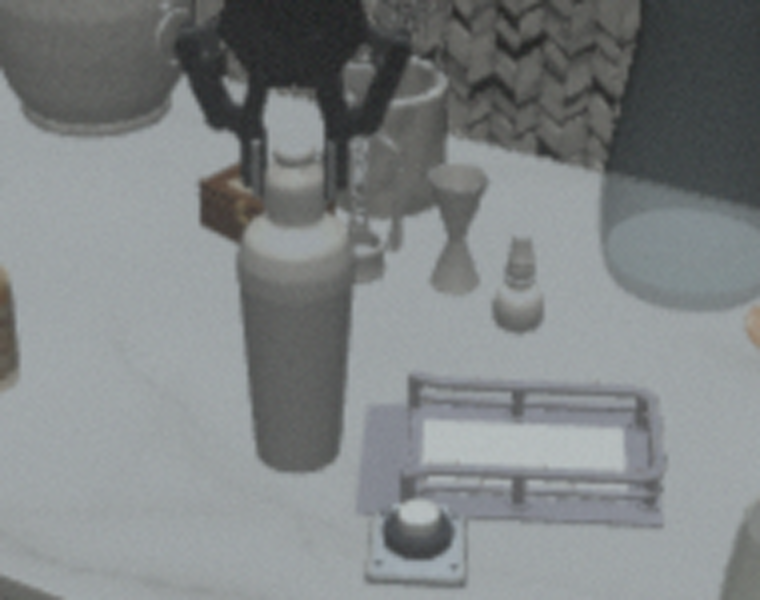

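The shaker hangs upright in front of the mouth in both views (side zoom about 310,200, scene zoom about 298,380). I'll check its sideways alignment with the lane in each camera.

Run:
```python
from h import *
TC=np.load('pics/T4.npy');p=TC[:2,3]
u=np.array([.427,-.904]);n=np.array([.904,.427])
def go(f,ox,oy,cL,cR,row,xl,xr):
    s=dict(np.load(f'pics/{f}.npz'));T=s['T']
    g=lambda x,y,h:ray(s,T,ox+x/4,oy+y/4,h)[:2]
    a,b=g(*cL,0),g(*cR,0);mid=(a+b)/2;w=b-a
    print(f,'bevel front mid',mid,'width',np.linalg.norm(w),'pred',np.array([.512,-.2315])-.11*u)
    # bisecting plane at height of foot rim: two points on centre ray at different heights
    c0=g((xl+xr)/2,row,.0);c1=g((xl+xr)/2,row,.05);d=c1-c0
    # intersect with longitudinal coordinate of TCP
    t=((p-c0)@u)/(d@u);q=c0+t*d;print(' lateral shaker-TCP via long.',(q-p)@n,' shaker lat - mid',(q-mid)@n,'cond',d@u/np.linalg.norm(d))
    print(' circle',end=' ')
    W=cloud(s,T)
    for z0 in(.03,.08):
        m=(np.hypot(*(W[...,:2]-p).transpose(2,0,1))<.06)&(W[...,2]>z0)&(W[...,2]<z0+.04);c,r=circ(W[m][:,:2]);print(((c-p)@u).round(4),((c-p)@n).round(4),r.round(4),end=' ; ')
    print()
go('si4',190,150,(230,228),(395,235),240,268,352)
go('sc4',160,110,(366,404),(357,513),440,253,343)
```

```text
si4 bevel front mid [ 0.46233302 -0.13272982] width 0.11782889039190411 pred [ 0.46503 -0.13206]
 lateral shaker-TCP via long. -0.004493440392040325  shaker lat - mid -0.002438369044803241 cond -0.9945572459428104
 circle -0.0022 -0.0033 0.0284 ; -0.0028 -0.0033 0.0312 ; 
sc4 bevel front mid [ 0.46728344 -0.13365708] width 0.11988212845220277 pred [ 0.46503 -0.13206]
 lateral shaker-TCP via long. 0.015144569770429375  shaker lat - mid 0.013120401065395875 cond 0.09343949048575792
 circle 0.0005 -0.0033 0.0279 ; 0.0004 -0.0034 0.0309 ;
```

It sits about 2 mm to the right of the lane's midline. I'll correct that and slide it in through the mouth, then set it down on the panel.

```bash
python3 -m jog '[[1,0,4,-2,0],[1,0,12,-2,0],[1,0,24,-2,0],[1,0,38,-2,0],[1,0,52,-2,0],[1,0,66,-2,0],[1,0,78,-2,0],[1,0,82,-2,0]]'; python3 -m jog '[[1,0,8,0,0],[1,0,18,0,0],[1,0,26,0,0],[1,0,28,0,0],[1,1,28,0,0],[1,2,28,0,0],[1,2.5,28,0,0],[1,2.5,28,0,0]]'
python3 - <<'E'
from h import *
ctrl.snapshot('wrist');st=ctrl.get_state();np.save('pics/T5.npy',tooT(st));print(tooT(st)[:3,3].round(4),st['force'],st['opening'])
save('side','si5');save('scene','sc5')
for n,y,x in(('si5',130,190),('sc5',110,200)):
    a=cv2.imread(f'pics/{n}.png')[y:y+150,x:x+190];cv2.imwrite(f'pics/{n}z.png',cv2.resize(a,None,fx=4,fy=4,interpolation=2))
E
```

```text
clock: 5.4
eef_pos: [0.4852, -0.1707, 0.2001]
tcp_rot: [1.978, 0.441, -1.978]
force: [-0.4, -0.0, -4.1]
opening: 0.035
clock: 6.2
eef_pos: [0.4963, -0.194, 0.1979]
tcp_rot: [1.977, 0.443, -1.977]
force: [-0.1, -0.3, -2.4]
opening: 0.0348
[ 0.4963 -0.1941  0.1979] [-0.15130376  0.20544819 -2.38543011] 0.03466465932557625
```

View pics/si5z.png

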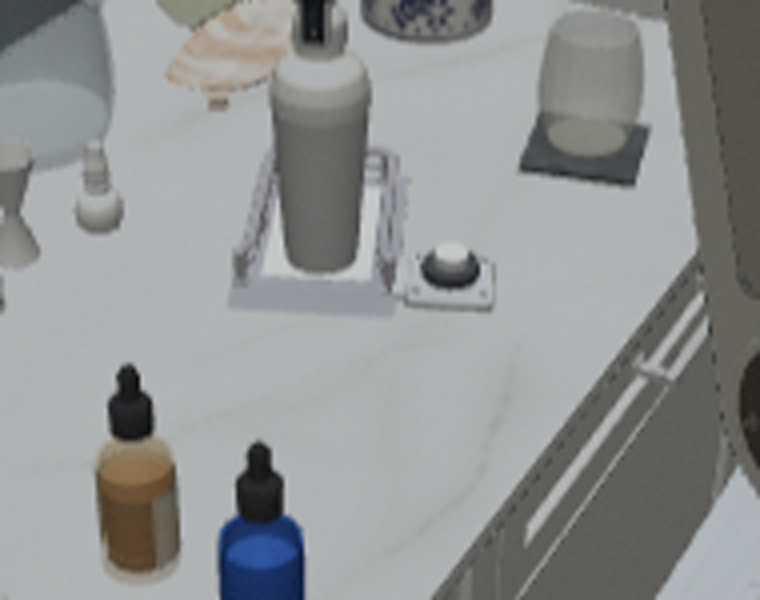

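View pics/sc5z.png

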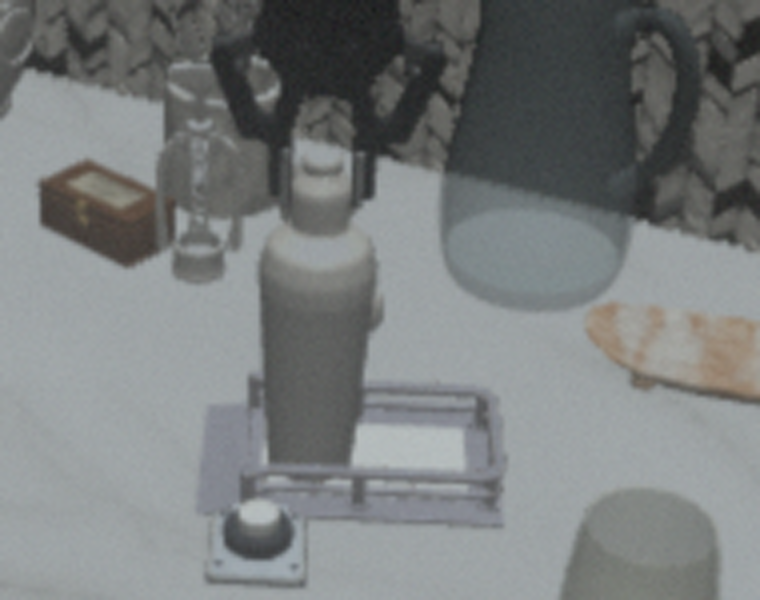

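It is inside the lane, centred and upright, with part of its weight on the panel. Still gripped, I'll slide it back to about 10 mm short of the wires.

```bash
python3 -m jog '[[1,0.3,4,0,0],[1,0.3,12,0,0],[1,0.3,22,0,0],[1,0.3,34,0,0],[1,0.3,46,0,0],[1,0.3,58,0,0],[1,0.3,66,0,0],[1,0.3,68,0,0]]'; python3 -m jog '[[1,0,0,0,0],[1,0.5,0,0,0],[1,1,0,0,0],[1,1,0,0,0]]'
```

```text
clock: 7.15
eef_pos: [0.5278, -0.2552, 0.2029]
tcp_rot: [1.987, 0.444, -1.968]
force: [-3.5, 7.8, 22.6]
opening: 0.0346
clock: 7.55
eef_pos: [0.5279, -0.2548, 0.2029]
tcp_rot: [1.987, 0.444, -1.966]
force: [-3.3, 7.2, 24.3]
opening: 0.0351
```

A 23 N upward force has appeared and the TCP has risen. I'll look before doing anything else.

Run:
```python
from h import *
st=ctrl.get_state();np.save('pics/T6.npy',tooT(st));print(tooT(st).round(4),st['force'],st['moment'],st['q'])
save('side','si6');save('scene','sc6');save('wrist','wr6')
for n,y,x in(('si6',110,190),('sc6',110,200)):
    a=cv2.imread(f'pics/{n}.png')[y:y+150,x:x+190];cv2.imwrite(f'pics/{n}z.png',cv2.resize(a,None,fx=4,fy=4,interpolation=2))
```

```text
[[ 0.0099  0.4273 -0.904   0.5279]
 [ 0.0023 -0.9041 -0.4273 -0.2548]
 [-0.9999  0.0021 -0.01    0.2029]
 [ 0.      0.      0.      1.    ]] [-3.33706076  7.22665511 24.2654589 ] [ 3.37833582  1.52356319 -0.02215681] [-0.45283009  0.42397518  0.16222935  1.30112756  0.00645517  2.24723554]
```

View pics/si6z.png

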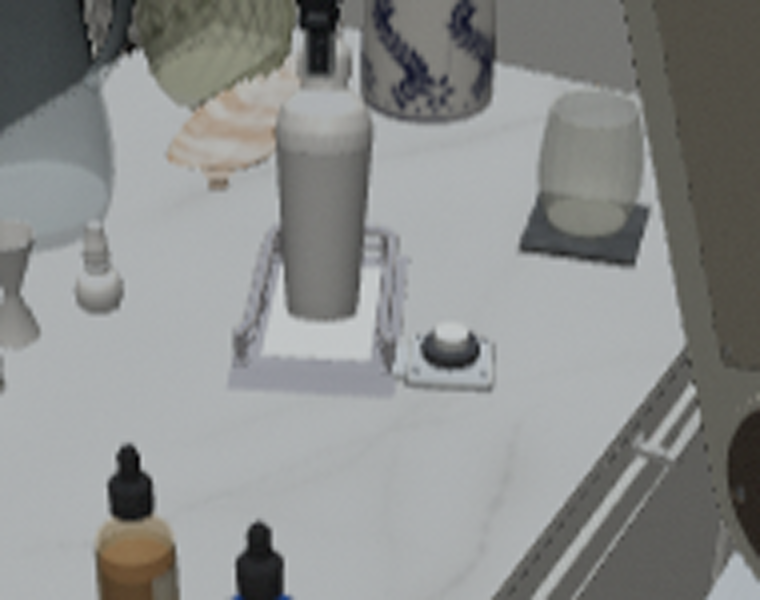

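View pics/sc6z.png

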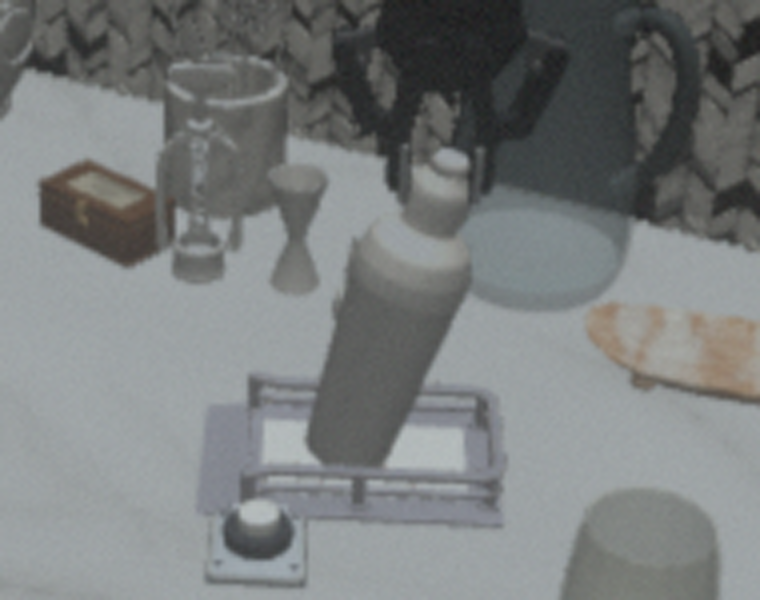

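View pics/wr6.png

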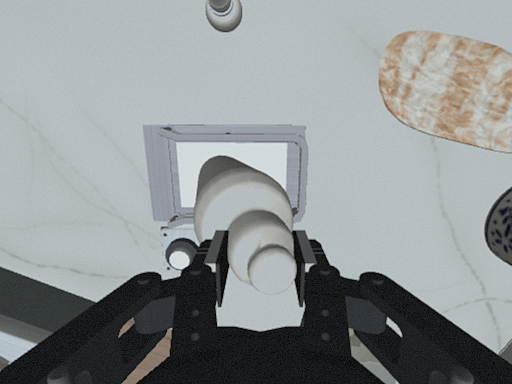

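The shaker's foot stuck on the panel and it pivoted forward in the grip by about 15°, held and not fallen. Moving the hand straight back should stand it up again, so I'll undo it gently.

```bash
python3 -m jog '[[1,0,-2,0,0],[1,-0.5,-5,0,0],[1,-1,-9,0,0],[1,-1,-13,0,0],[1,-1,-17,0,0],[1,-1,-20,0,0],[1,-1,-20,0,0]]'; python3 -m jog '[[1,0,-3,0,0],[1,0,-6,0,0],[1,0,-9,0,0],[1,0,-12,0,0],[1,0,-15,0,0],[1,0,-15,0,0]]'
python3 - <<'E'
from h import *
save('scene','sc7');
for n,y,x in(('sc7',110,200),):
    a=cv2.imread(f'pics/{n}.png')[y:y+150,x:x+190];cv2.imwrite(f'pics/{n}z.png',cv2.resize(a,None,fx=4,fy=4,interpolation=2))
E
```

```text
clock: 8.4
eef_pos: [0.5218, -0.2421, 0.204]
tcp_rot: [1.984, 0.427, -1.961]
force: [1.0, -3.1, 16.1]
opening: 0.0345
clock: 9.0
eef_pos: [0.5162, -0.2296, 0.2046]
tcp_rot: [1.985, 0.424, -1.958]
force: [1.1, -3.8, 17.0]
opening: 0.034
```

View pics/sc7z.png

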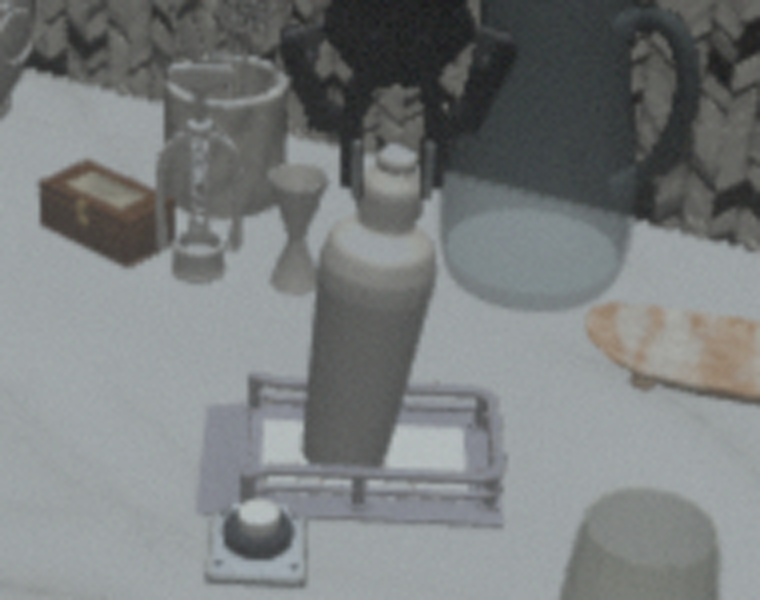

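```bash
python3 -m jog '[[1,-1,-3,0,0],[1,-1,-6,0,0],[1,-1,-9,0,0],[1,-1,-12,0,0],[1,-1,-12,0,0]]'
python3 - <<'E'
from h import *
save('scene','sc8');save('side','si8')
for n,y,x in(('sc8',110,200),):
    a=cv2.imread(f'pics/{n}.png')[y:y+150,x:x+190];cv2.imwrite(f'pics/{n}z.png',cv2.resize(a,None,fx=4,fy=4,interpolation=2))
E
```

```text
clock: 9.55
eef_pos: [0.5103, -0.2186, 0.204]
tcp_rot: [1.983, 0.425, -1.962]
force: [1.5, -4.6, 11.9]
opening: 0.0331
```

View pics/sc8z.png

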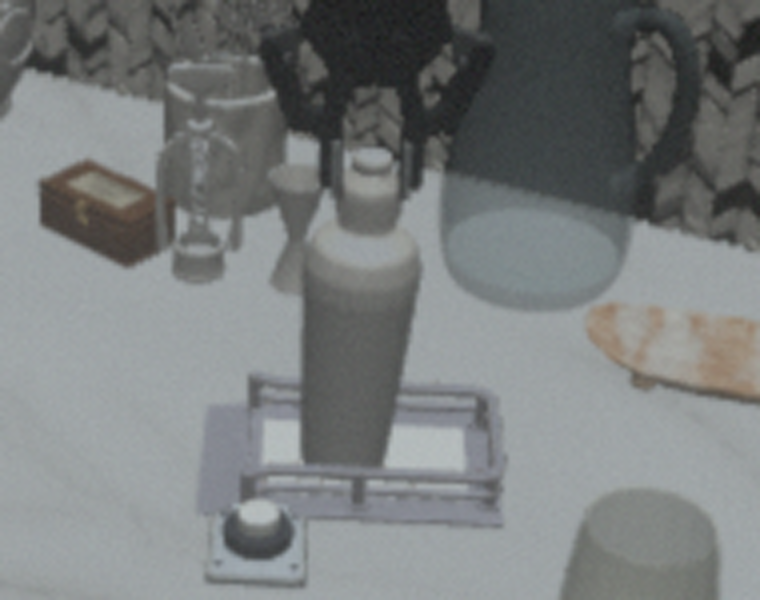

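```bash
python3 -m jog '[[1,-1,-3,0,0],[1,-1,-6,0,0],[1,-2,-8,0,0],[1,-2,-8,0,0]]'
cat > vw.py <<'E'
from h import *
import sys
t=sys.argv[1]
ctrl.snapshot('wrist') if len(sys.argv)>2 else 0
st=ctrl.get_state();np.save('pics/T%s.npy'%t,tooT(st));print(tooT(st).round(4).tolist(),st['force'].round(1),st['moment'].round(2),st['opening'],st['clock'])
im=[]
for n,y,x in(('si',90,190),('sc',110,200)):
    save({'si':'side','sc':'scene'}[n],n+t)
    a=cv2.imread(f'pics/{n}{t}.png')[y:y+195,x:x+130];im.append(cv2.resize(a,None,fx=3,fy=3,interpolation=2))
cv2.imwrite(f'pics/both{t}.png',np.hstack(im))
E
python3 vw.py 9
```

```text
clock: 10.05
eef_pos: [0.5055, -0.21, 0.204]
tcp_rot: [1.981, 0.43, -1.967]
force: [1.9, -4.7, 8.4]
opening: 0.033
[[0.0093, 0.4255, -0.9049, 0.5055], [-0.0089, -0.9049, -0.4255, -0.21], [-0.9999, 0.012, -0.0046, 0.204], [0.0, 0.0, 0.0, 1.0]] [ 1.9 -4.7  8.4] [-2.1  -0.97  0.  ] 0.03295984490804751 10.05
```

View pics/both9.png

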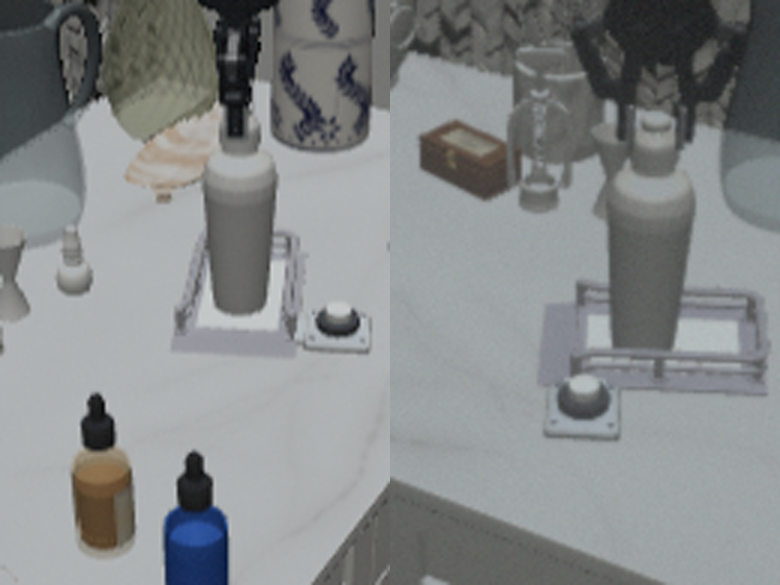

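It is nearly upright again. I'll move a last 4 mm back and release slowly so it settles on its foot, and then push low.

```bash
python3 -m jog '[[1,-2,-3,0,0],[1,-3,-4,0,0],[1,-3,-4,0,0],[0.3,-3,-4,0,0],[0.1,-3,-4,0,0],[-0.1,-3,-4,0,0],[-1,-3,-4,0,0],[-1,-3,-4,0,0]]'
python3 vw.py 10
```

```text
clock: 10.95
eef_pos: [0.4996, -0.2019, 0.2026]
tcp_rot: [1.976, 0.445, -1.98]
force: [0.1, 0.1, 0.2]
opening: 0.0739
[[-0.0022, 0.4269, -0.9043, 0.4996], [0.0015, -0.9043, -0.4269, -0.2019], [-1.0, -0.0024, 0.0014, 0.2026], [0.0, 0.0, 0.0, 1.0]] [0.1 0.1 0.2] [-0.03 -0.   -0.01] 0.07385820893791704 10.95
```

View pics/both10.png

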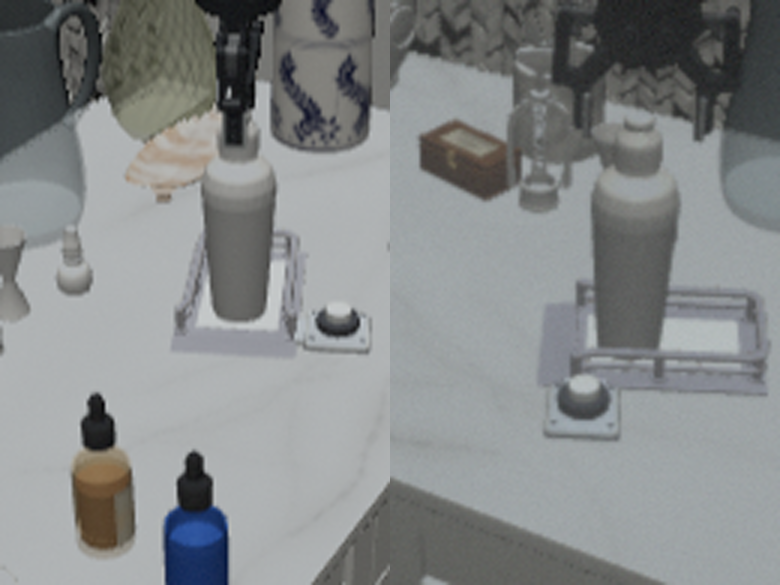

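The shaker stands upright and free in the lane. Before I choose a pushing pose, I'll measure the open gripper's profile from depth, because the knuckles may stick out past the fingers.

```bash
python3 -m jog '[[-1,-20,0,0,0],[-1,-45,0,0,0],[-1,-45,0,0,0]]'
cat > prof.py <<'E'
from h import *
import sys
for k in sys.argv[1:]:
  st=ctrl.get_state();TT=tooT(st);Ti=np.linalg.inv(TT);print(k,st['opening'],TT[:3,3])
  s=save(k,'prof_'+k);W=cloud(s,s['T'] if 'T' in s else TT@s['T_tool_cam'])
  P=W@Ti[:3,:3].T+Ti[:3,3]
  m=(abs(P[...,1])<.11)&(abs(P[...,2])<.11)&(P[...,0]<.03)&(P[...,0]>-.2)&(s['image'].max(-1)<90);Q=P[m]
  for x0 in np.arange(-.16,.03,.01):
    q=Q[(Q[:,0]>=x0)&(Q[:,0]<x0+.01)]
    if len(q)>3:print('x %.2f'%x0,len(q),'y',np.percentile(q[:,1],[1,99]).round(3),'z',np.percentile(q[:,2],[1,99]).round(3))
E
python3 prof.py scene side
```

```text
clock: 11.35
eef_pos: [0.502, -0.2031, 0.2519]
tcp_rot: [1.981, 0.439, -1.971]
force: [0.3, -1.0, 0.4]
opening: 0.0853
scene 0.08528438870347686 [ 0.50196054 -0.20309269  0.25190117]
x -0.16 165 y [-0.035  0.037] z [0.008 0.04 ]
x -0.15 165 y [-0.037  0.037] z [0.002 0.039]
x -0.14 165 y [-0.037  0.036] z [0.004 0.039]
x -0.13 154 y [-0.036  0.036] z [0.006 0.04 ]
x -0.12 62 y [-0.036  0.037] z [0.005 0.037]
x -0.11 277 y [-0.066  0.067] z [-0.01   0.015]
x -0.10 292 y [-0.068  0.068] z [0.002 0.021]
x -0.09 189 y [-0.068  0.069] z [0.002 0.022]
x -0.08 201 y [-0.07  0.07] z [-0.016  0.02 ]
x -0.07 188 y [-0.072  0.073] z [-0.014  0.019]
x -0.06 174 y [-0.072  0.074] z [-0.012  0.016]
x -0.05 60 y [-0.069  0.064] z [-0.     0.016]
x -0.04 51 y [-0.054  0.056] z [-0.01   0.015]
x -0.03 53 y [-0.054  0.056] z [-0.006  0.014]
x -0.02 51 y [-0.055  0.055] z [0.002 0.013]
x -0.01 13 y [-0.051  0.049] z [0.007 0.013]
side 0.0852307205380136 [ 0.50128044 -0.20284997  0.25011717]
x -0.16 125 y [-0.04  -0.008] z [-0.035  0.037]
x -0.15 117 y [-0.041 -0.008] z [-0.035  0.038]
x -0.14 111 y [-0.04 -0.01] z [-0.032  0.038]
x -0.13 116 y [-0.041 -0.007] z [-0.033  0.038]
x -0.12 59 y [-0.041 -0.015] z [-0.031  0.034]
x -0.11 67 y [-0.072 -0.02 ] z [-0.011  0.013]
x -0.10 84 y [-0.073  0.019] z [-0.018  0.02 ]
x -0.09 68 y [-0.074  0.032] z [-0.017  0.021]
x -0.08 58 y [-0.076  0.015] z [-0.017  0.018]
x -0.07 37 y [-0.079  0.027] z [-0.016  0.018]
x -0.06 52 y [-0.079  0.   ] z [-0.012  0.016]
x -0.05 15 y [-0.076  0.05 ] z [-0.006  0.014]
x -0.04 28 y [-0.06  -0.047] z [-0.01   0.011]
x -0.03 35 y [-0.06   0.044] z [-0.009  0.011]
x -0.02 45 y [-0.058  0.046] z [-0.009  0.011]
x -0.01 16 y [-0.057  0.044] z [-0.007  0.011]
```

The open fingers are straight to about 40 mm above the tips, but the knuckles reach ±73 mm above that and the stated body reaches ±38 mm. A low push on the tall shaker from a downward tool would therefore hit it high. The safer way is to hold the cap and glide it about 1 mm above the panel, through the lane, to the back. I'll find where the cap is now.

Run:
```python
from h import *
st=ctrl.get_state();TT=tooT(st);s=save('wrist','wr11');T=TT@s['T_tool_cam'];print(TT[:3,3])
u=np.array([.427,-.904]);n=np.array([.904,.427]);c=np.array([.512,-.2315])
W=cloud(s,T);q=(np.hypot(W[...,0]-.50,W[...,1]+.2)<.05)&(W[...,2]>.213)&(W[...,2]<.23)
p=W[q].mean(0);print('top',p,q.sum(),'rel TCP u,n',(p[:2]-TT[:2,3])@u,(p[:2]-TT[:2,3])@n,'tray x',(p[:2]-c)@u,(p[:2]-c)@n)
for k,z in(('scene',0),('side',0)):
    s=dict(np.load(f'pics/prof_{k}.npz'));W=cloud(s,s['T'])
    for z0,z1 in((.03,.07),(.08,.13),(.185,.215)):
        q=(np.hypot(W[...,0]-.495,W[...,1]+.2)<.06)&(W[...,2]>z0)&(W[...,2]<z1)&(s['image'].max(-1)>70)
        a,r=circ(W[q][:,:2]);print(k,z0,r.round(4),'tray',((a-c)@u).round(4),((a-c)@n).round(4))
```

```text
[ 0.50051495 -0.20255916  0.24875102]
top [ 0.50112991 -0.19835368  0.2205646 ] 1054 rel TCP u,n -0.0035391648569123592 0.0023516663407948768 tray x -0.03460580259910465 0.004326915693178015
scene 0.03 0.0214 tray -0.0355 -0.0228
scene 0.08 0.0317 tray -0.0345 0.0001
scene 0.185 0.0137 tray -0.0343 -0.0036
side 0.03 0.0439 tray -0.0211 -0.0002
side 0.08 0.0315 tray -0.0378 0.0007
side 0.185 0.0129 tray -0.0414 -0.0001
```

View pics/wr11.png

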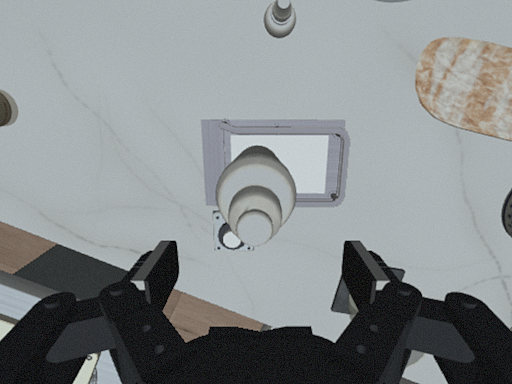

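```bash
python3 -m jog '[[-1,10,-4,0,0],[-1,25,-4,0,0],[-1,40,-4,0,0],[-1,48,-4,0,0],[-1,48,-4,0,0],[0,48,-4,0,0],[0.2,48,-4,0,0],[0.2,48,-4,0,0]]'; python3 vw.py 12
```

```text
clock: 12.3
eef_pos: [0.499, -0.1991, 0.2013]
tcp_rot: [1.978, 0.442, -1.976]
force: [-0.5, 0.8, 0.5]
opening: 0.0438
[[0.0014, 0.4267, -0.9044, 0.499], [-0.0005, -0.9044, -0.4267, -0.1991], [-1.0, 0.0011, -0.0011, 0.2013], [0.0, 0.0, 0.0, 1.0]] [-0.5  0.8  0.5] [ 0.02 -0.01  0.01] 0.043829150826941055 12.3
```

View pics/both12.png

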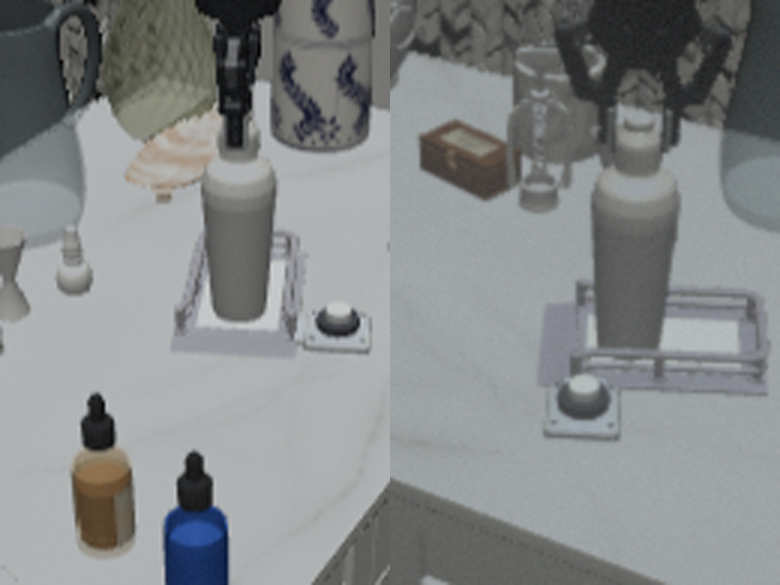

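```bash
python3 -m jog '[[0.5,0,0,0,0],[1,0,0,0,0],[1,0,0,0,0],[1,0,0,0,0],[1,-1,0,0,0],[1,-2,0,0,0],[1,-2,0,0,0],[1,-2,0,0,0]]'; python3 vw.py 13
```

```text
clock: 13.2
eef_pos: [0.4981, -0.1987, 0.2019]
tcp_rot: [1.976, 0.444, -1.979]
force: [-0.0, 0.0, -1.1]
opening: 0.034
[[-0.0013, 0.4266, -0.9045, 0.4981], [0.0006, -0.9045, -0.4266, -0.1987], [-1.0, -0.0011, 0.001, 0.2019], [0.0, 0.0, 0.0, 1.0]] [-0.   0.  -1.1] [ 0.09  0.03 -0.  ] 0.034041306657259414 13.2
```

View pics/both13.png

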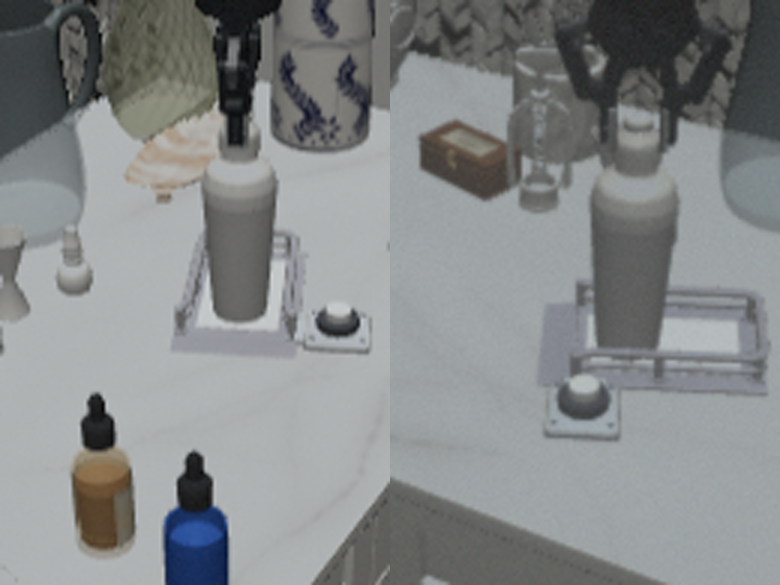

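Still on the panel, with 1.1 N taken up. I'll lift until the weight is fully carried.

```bash
python3 -m jog '[[1,-0.5,0,0,0],[1,-1,0,0,0],[1,-1,0,0,0],[1,-1,0,0,0]]';python3 -m jog '[[1,-0.5,0,0,0],[1,-1,0,0,0],[1,-1,0,0,0],[1,-1,0,0,0]]'; python3 -m jog '[[1,-0.5,0,0,0],[1,-1,0,0,0],[1,-1,0,0,0],[1,-1,0,0,0]]'
```

```text
clock: 13.7
eef_pos: [0.4986, -0.1989, 0.2034]
tcp_rot: [1.977, 0.443, -1.977]
force: [1.1, 0.2, -3.5]
opening: 0.0331
clock: 14.1
eef_pos: [0.4986, -0.1989, 0.2046]
tcp_rot: [1.977, 0.443, -1.977]
force: [-0.2, 0.2, -3.2]
opening: 0.0337
clock: 14.5
eef_pos: [0.4986, -0.1989, 0.2055]
tcp_rot: [1.977, 0.443, -1.977]
force: [0.3, 0.3, -3.8]
opening: 0.0338
```

```bash
python3 -m jog '[[1,0,3,0,0],[1,0,10,0,0],[1,0,20,0,0],[1,0,32,0,0],[1,0,44,0,0],[1,0,54,0,0],[1,0,60,0,0],[1,0,62,0,0]]'; python3 vw.py 14 w
```

```text
clock: 15.3
eef_pos: [0.5252, -0.2559, 0.2052]
tcp_rot: [1.978, 0.442, -1.978]
force: [-0.0, 0.6, -3.3]
opening: 0.0333
[[-0.0002, 0.426, -0.9047, 0.5252], [0.0001, -0.9047, -0.426, -0.2557], [-1.0, -0.0002, 0.0002, 0.2052], [0.0, 0.0, 0.0, 1.0]] [ 0.1  0.2 -3.3] [-0.02 -0.03 -0.01] 0.03354275107809608 15.35
```

View pics/both14.png

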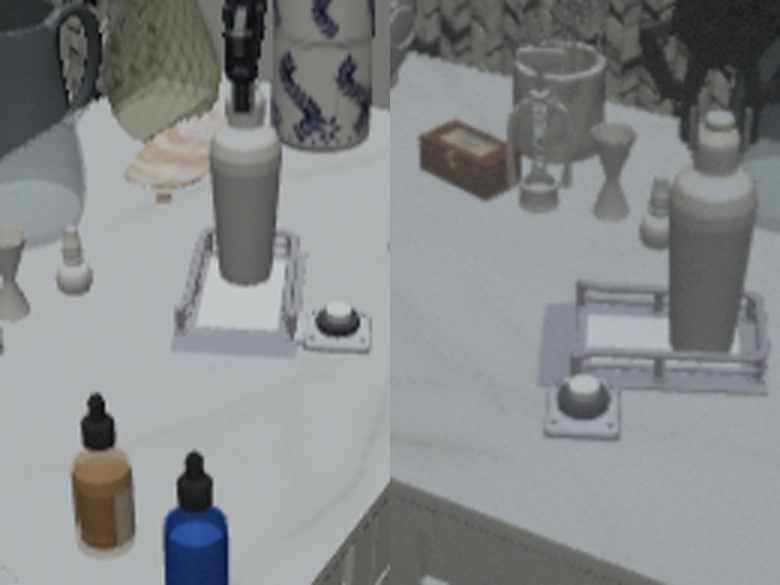

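It is upright and about 10 mm from home. I'll creep forward, watching the force.

```bash
python3 -m jog '[[1,0,2,0,0],[1,0,4,0,0],[1,0,6,0,0],[1,0,7,0,0],[1,0,7,0,0]]'; python3 -m jog '[[1,0,1,0,0],[1,0,1,0,0],[1,0,1,0,0]]';  python3 -m jog '[[1,0,1,0,0],[1,0,1,0,0],[1,0,1,0,0]]';  python3 -m jog '[[1,0,1,0,0],[1,0,1,0,0],[1,0,1,0,0]]'
```

```text
clock: 15.95
eef_pos: [0.5281, -0.2614, 0.2055]
tcp_rot: [1.977, 0.443, -1.977]
force: [-0.8, -0.2, -4.0]
opening: 0.0338
clock: 16.25
eef_pos: [0.5284, -0.2622, 0.2055]
tcp_rot: [1.977, 0.443, -1.977]
force: [-0.5, 0.1, -3.2]
opening: 0.0333
clock: 16.55
eef_pos: [0.5289, -0.2631, 0.2055]
tcp_rot: [1.977, 0.443, -1.977]
force: [0.1, -0.1, -3.3]
opening: 0.0335
clock: 16.85
eef_pos: [0.5293, -0.2641, 0.2055]
tcp_rot: [1.977, 0.443, -1.977]
force: [-0.1, -0.0, -4.1]
opening: 0.0337
```

```bash
python3 -m jog '[[1,0,1,0,0],[1,0,1,0,0],[1,0,1,0,0]]'; python3 -m jog '[[1,0,1,0,0],[1,0,1,0,0],[1,0,1,0,0]]';  python3 vw.py 15
```

```text
clock: 17.15
eef_pos: [0.5297, -0.265, 0.2055]
tcp_rot: [1.977, 0.443, -1.977]
force: [-0.0, -0.3, -3.7]
opening: 0.0335
clock: 17.45
eef_pos: [0.5301, -0.2659, 0.2055]
tcp_rot: [1.977, 0.443, -1.977]
force: [-0.9, -0.3, -3.1]
opening: 0.0334
[[-0.0, 0.4266, -0.9044, 0.5301], [-0.0, -0.9044, -0.4266, -0.2659], [-1.0, 0.0, 0.0, 0.2055], [0.0, 0.0, 0.0, 1.0]] [-0.9 -0.3 -3.1] [-0.03  0.    0.01] 0.03341113470290402 17.45
```

View pics/both15.png

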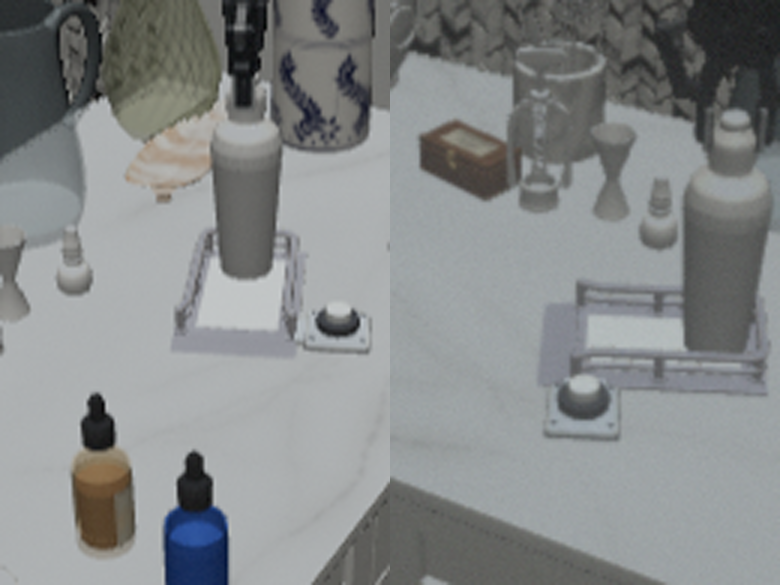

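```bash
python3 -m jog '[[1,0,1,0,0],[1,0,1,0,0],[1,0,1,0,0]]'; python3 -m jog '[[1,0,1,0,0],[1,0,1,0,0],[1,0,1,0,0]]';  python3 vw.py 16
```

```text
clock: 17.85
eef_pos: [0.5305, -0.2667, 0.2055]
tcp_rot: [1.977, 0.443, -1.977]
force: [-0.3, 0.5, -2.7]
opening: 0.0336
clock: 18.15
eef_pos: [0.5309, -0.2674, 0.2055]
tcp_rot: [1.977, 0.444, -1.978]
force: [0.2, 1.0, -3.0]
opening: 0.0335
[[-0.0002, 0.4267, -0.9044, 0.5309], [0.0005, -0.9044, -0.4267, -0.2674], [-1.0, -0.0005, -0.0001, 0.2055], [0.0, 0.0, 0.0, 1.0]] [ 0.2  1.  -3. ] [0.42 0.2  0.02] 0.033503433453712934 18.15
```

Run:
```python
import cv2
a=cv2.imread('pics/sc16.png')[195:250,300:340];b=cv2.imread('pics/si16.png')[150:200,240:300]
cv2.imwrite('pics/z16.png',cv2.resize(a,None,fx=10,fy=10,interpolation=2))
```

```text
(no output)
```

View pics/z16.png

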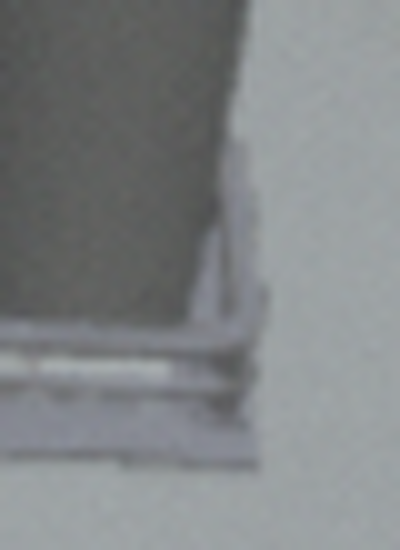

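A reaction moment of 0.46 N·m has come up, so the foot is touching the back wires. I'll lower it onto the panel, which is 2–3 mm.

```bash
python3 -m jog '[[1,1,0,0,0],[1,2,0,0,0],[1,2.5,0,0,0],[1,3,0,0,0],[1,3,0,0,0]]'; python3 vw.py 17
```

```text
clock: 18.75
eef_pos: [0.5309, -0.2676, 0.2023]
tcp_rot: [1.977, 0.443, -1.978]
force: [-0.8, 0.9, -3.0]
opening: 0.0337
[[-0.0003, 0.4266, -0.9044, 0.5309], [0.0002, -0.9044, -0.4266, -0.2676], [-1.0, -0.0003, 0.0002, 0.2023], [0.0, 0.0, 0.0, 1.0]] [-0.8  0.9 -3. ] [0.48 0.21 0.  ] 0.033732460167180414 18.75
```

View pics/both17.png

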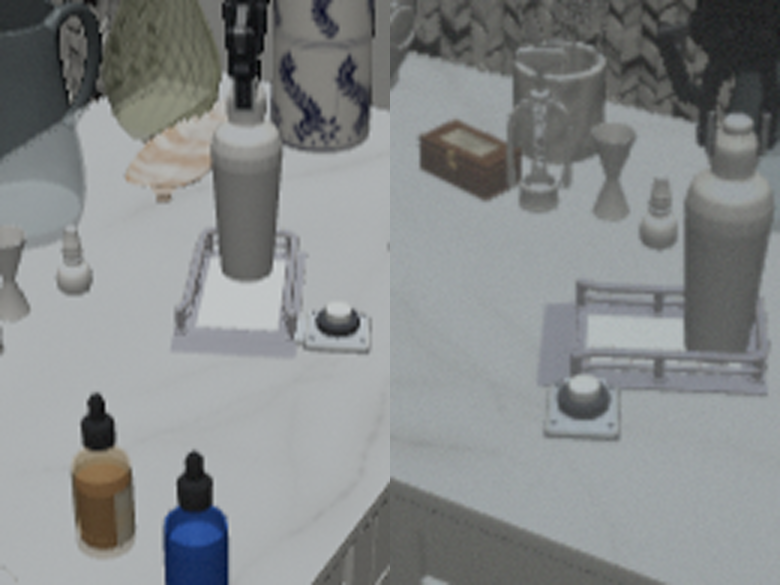

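```bash
python3 -m jog '[[1,0.5,0,0,0],[1,1,0,0,0],[1,1,0,0,0]]';python3 -m jog '[[0.4,0.3,0,0,0],[0.3,0.3,0,0,0],[0.2,0.3,0,0,0],[0.1,0,0,0,0],[0,0,0,0,0],[-0.5,0,0,0,0],[-1,0,0,0,0],[-1,0,0,0,0]]';python3 -m jog '[[-1,-10,0,0,0],[-1,-30,0,0,0],[-1,-60,0,0,0],[-1,-80,0,0,0],[-1,-80,0,0,0]]'; python3 vw.py 18
```

```text
clock: 19.15
eef_pos: [0.5312, -0.2676, 0.2021]
tcp_rot: [1.978, 0.443, -1.976]
force: [-1.1, 2.2, 1.1]
opening: 0.0334
clock: 19.95
eef_pos: [0.5311, -0.2678, 0.2014]
tcp_rot: [1.977, 0.443, -1.977]
force: [-0.6, 1.0, -0.6]
opening: 0.0836
clock: 20.45
eef_pos: [0.5326, -0.2685, 0.2861]
tcp_rot: [1.981, 0.437, -1.969]
force: [0.5, -0.1, -0.5]
opening: 0.0855
[[0.0071, 0.4267, -0.9044, 0.5326], [-0.0037, -0.9044, -0.4267, -0.2685], [-1.0, 0.0064, -0.0049, 0.2861], [0.0, 0.0, 0.0, 1.0]] [ 0.5 -0.1 -0.5] [ 0.01 -0.03 -0.02] 0.08549717700395942 20.45
```

View pics/both18.png

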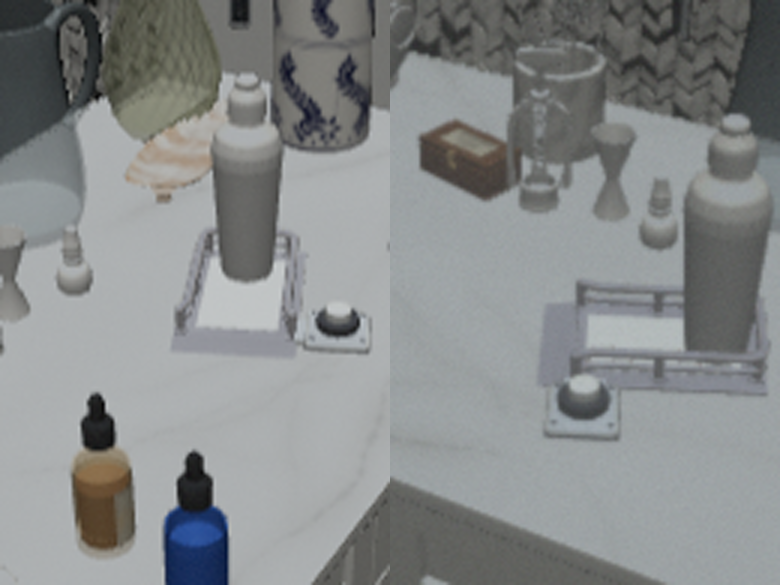

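The shaker stands upright at the back and the hand is clear. Now to the bitters, turning the tool so the jaws act across the lane. The slim side of the fingers then faces the shaker.

```bash
python3 -m jog '[[-1,0,-20,-3,0],[-1,0,-60,-10,0],[-1,0,-105,-18,0],[-1,0,-150,-26,0],[-1,0,-195,-34,0],[-1,0,-240,-42,0],[-1,0,-285,-50,0],[-1,0,-330,-58,0]]'; python3 -m jog '[[-1,5,-20,-3,-0.14],[-1,10,-40,-7,-0.28],[-1,15,-60,-10,-0.42],[-1,20,-75,-13,-0.56],[-1,25,-82,-14,-0.7],[-1,25,-82,-14,-0.84],[-1,25,-82,-14,-0.98],[-1,25,-82,-14,-1.12]]'; python3 -m jog '[[-1,0,0,0,-0.14],[-1,0,0,0,-0.28],[-1,0,0,0,-0.42],[-1,0,0,0,-0.45],[-1,0,0,0,-0.45]]'
python3 - <<'E'
from h import *
st=ctrl.get_state();TT=tooT(st);s=save('wrist','wr19');T=TT@s['T_tool_cam'];print(TT.round(4).tolist(),st['q'])
W=cloud(s,T);d=np.hypot(W[...,0]-.422,W[...,1]-.136)
for z0,z1 in((.02,.07),(.085,.1),(.1,.115),(.115,.13),(.13,.15)):
    q=(d<.045)&(W[...,2]>z0)&(W[...,2]<z1)
    if q.sum()>10:
        c,r=circ(W[q][:,:2]);print(z0,q.sum(),c.round(4),r.round(4),W[q].mean(0).round(4))
E
```

```text
clock: 21.35
eef_pos: [0.441, 0.057, 0.2801]
tcp_rot: [1.975, 0.443, -1.98]
force: [0.4, 0.9, 1.2]
opening: 0.0853
clock: 22.15
eef_pos: [0.4193, 0.1355, 0.2549]
tcp_rot: [1.21, 1.209, -1.215]
force: [-0.4, 0.0, -0.3]
opening: 0.0855
clock: 22.65
eef_pos: [0.4194, 0.1354, 0.2552]
tcp_rot: [0.878, 1.388, -0.881]
force: [1.3, -0.2, -1.4]
opening: 0.085
[[-0.0027, 0.9048, 0.4258, 0.4194], [-0.0009, 0.4258, -0.9048, 0.1354], [-1.0, -0.0028, -0.0004, 0.2552], [0.0, 0.0, 0.0, 1.0]] [ 3.12279834e-01  1.19764544e-01 -1.10160165e-01  1.34371084e+00
 -1.07310884e-05  1.44321870e+00]
0.02 198 [0.4225 0.1353] 0.0237 [0.4135 0.1533 0.0485]
0.085 268 [0.4226 0.1352] 0.0147 [0.4187 0.1426 0.0874]
0.1 65 [0.4226 0.1353] 0.0125 [0.4177 0.1445 0.1074]
0.115 339 [0.4226 0.1354] 0.01 [0.4209 0.1387 0.1206]
0.13 165 [0.4223 0.1361] 0.0045 [0.422  0.1368 0.1402]
```

View pics/wr19.png

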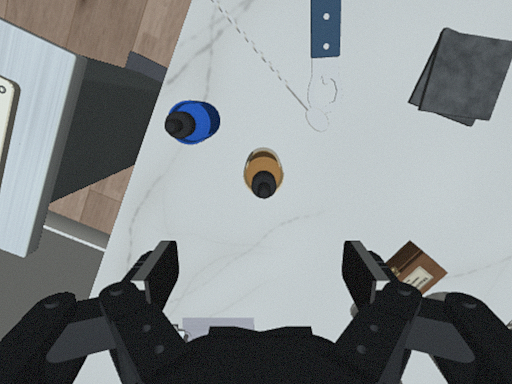

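The bitters axis measures (0.4225, 0.1354) with a wide dropper section of radius 12.5 mm at z 0.10–0.115. I'll descend and grip it there.

```bash
python3 -m jog '[[-1,20,3,1,0],[-1,55,3,1,0],[-1,90,3,1,0],[-1,120,3,1,0],[-1,142,3,1,0],[-1,156,3,1,0],[-1,157,3,1,0],[-1,157,3,1,0]]'; python3 -m jog '[[0.3,0,0,0,0],[0.5,0,0,0,0],[1,0,0,0,0],[1,0,0,0,0],[1,0,0,0,0],[1,0,0,0,0],[1,0,0,0,0]]'
python3 - <<'E'
from h import *
for n,y,x in(('si',190,170),('sc',110,100)):
    save({'si':'side','sc':'scene'}[n],n+'20')
    a=cv2.imread(f'pics/{n}20.png')[y:y+130,x:x+130];cv2.imwrite(f'pics/{n}20z.png',cv2.resize(a,None,fx=3,fy=3,interpolation=2))
cv2.imwrite('pics/b20.png',np.hstack([cv2.imread('pics/si20z.png'),cv2.imread('pics/sc20z.png')]))
E
```

```text
clock: 23.5
eef_pos: [0.4231, 0.1359, 0.0992]
tcp_rot: [0.879, 1.386, -0.881]
force: [-0.2, -0.3, 0.1]
opening: 0.0855
clock: 24.2
eef_pos: [0.4236, 0.1361, 0.1001]
tcp_rot: [0.88, 1.385, -0.879]
force: [-1.9, -0.5, 5.2]
opening: 0.0237
```

View pics/b20.png

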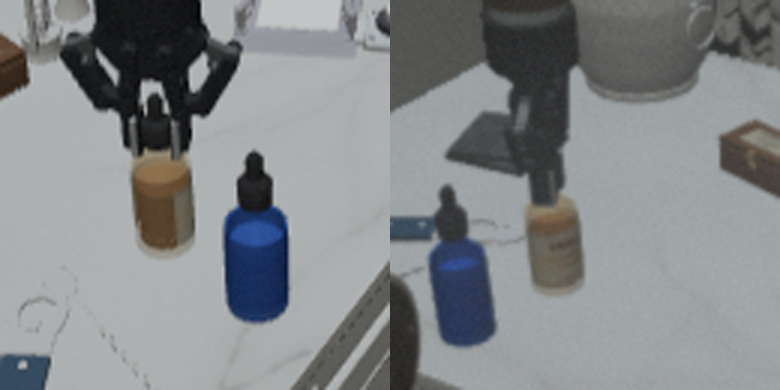

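```bash
python3 -m jog '[[1,-3,0,0,0],[1,-7,0,0,0],[1,-9,0,0,0],[1,-9,0,0,0],[1,-9,0,0,0]]'; python3 -m jog '[[1,0,-3,8,0],[1,0,-8,24,0],[1,0,-16,46,0],[1,0,-24,68,0],[1,0,-32,90,0],[1,0,-39,110,0],[1,0,-43,122,0],[1,0,-45,127,0]]'; python3 -m jog '[[1,0,-3,8,0],[1,0,-8,22,0],[1,0,-15,44,0],[1,0,-22,64,0],[1,0,-28,80,0],[1,0,-31,90,0],[1,0,-32,93,0],[1,0,-32,93,0]]'; python3 vw.py 21
```

```text
clock: 24.8
eef_pos: [0.4234, 0.136, 0.1084]
tcp_rot: [0.879, 1.386, -0.879]
force: [-0.7, -0.2, -1.2]
opening: 0.0232
clock: 25.6
eef_pos: [0.4369, 0.0008, 0.1084]
tcp_rot: [0.881, 1.385, -0.881]
force: [0.1, 0.2, -2.0]
opening: 0.0236
clock: 26.4
eef_pos: [0.4475, -0.0956, 0.1084]
tcp_rot: [0.88, 1.386, -0.879]
force: [0.7, 0.5, -1.8]
opening: 0.0235
[[-0.0002, 0.9048, 0.4258, 0.4475], [0.0004, 0.4258, -0.9048, -0.0956], [-1.0, 0.0, -0.0005, 0.1084], [0.0, 0.0, 0.0, 1.0]] [ 0.7  0.5 -1.8] [ 0.02 -0.03 -0.01] 0.023500361523629595 26.4
```

View pics/both21.png

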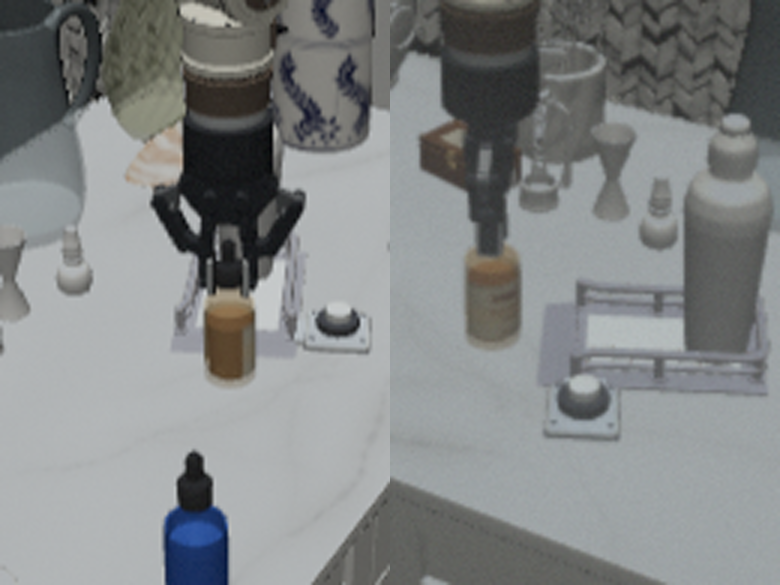

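Clear view: the bottle hangs upright in front of the mouth, on the lane line. In it goes, low, to about 12 mm short of the shaker.

```bash
python3 -m jog '[[1,1,0,5,0],[1,2,0,15,0],[1,2,0,28,0],[1,2,0,42,0],[1,2,0,56,0],[1,2,0,68,0],[1,2,0,77,0],[1,2,0,80,0]]'; python3 -m jog '[[1,0,0,6,0],[1,0,0,14,0],[1,0,0,24,0],[1,0,0,32,0],[1,0,0,36,0],[1,0,0,36,0]]'; python3 vw.py 22
```

```text
clock: 27.3
eef_pos: [0.4821, -0.1694, 0.1064]
tcp_rot: [0.88, 1.385, -0.88]
force: [-0.3, 0.1, -1.0]
opening: 0.0232
clock: 27.9
eef_pos: [0.4972, -0.2013, 0.1064]
tcp_rot: [0.88, 1.385, -0.88]
force: [0.7, 0.3, -2.7]
opening: 0.0235
[[0.0002, 0.905, 0.4254, 0.4972], [-0.0001, 0.4254, -0.905, -0.2013], [-1.0, 0.0001, 0.0001, 0.1064], [0.0, 0.0, 0.0, 1.0]] [ 0.7  0.3 -2.7] [-0.02  0.03  0.03] 0.023484744074255118 27.9
```

View pics/both22.png

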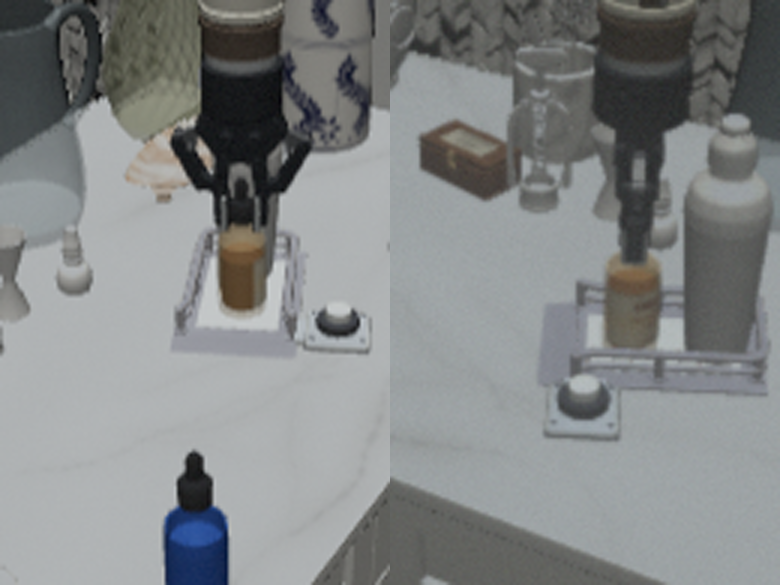

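The gap is about 16 mm. The hand's body is close to cap height, so I'll stop a few millimetres short, set the bottle down, and finish with a low push from closed fingertips.

```bash
python3 -m jog '[[1,0,0,2,0],[1,0,0,5,0],[1,0,0,8,0],[1,0,0,10,0],[1,0,0,11,0],[1,0,0,11,0]]'; python3 vw.py 23
python3 - <<'E'
import cv2
a=cv2.imread('pics/sc23.png')[130:240,255:345];cv2.imwrite('pics/z23.png',cv2.resize(a,None,fx=5,fy=5,interpolation=2))
E
```

```text
clock: 28.6
eef_pos: [0.5017, -0.2108, 0.1065]
tcp_rot: [0.879, 1.386, -0.879]
force: [-0.4, -0.0, -0.7]
opening: 0.0234
[[0.0, 0.9048, 0.4258, 0.5017], [0.0, 0.4258, -0.9048, -0.2108], [-1.0, 0.0, 0.0, 0.1065], [0.0, 0.0, 0.0, 1.0]] [-0.4 -0.  -0.7] [ 0.01  0.04 -0.03] 0.023391718930079474 28.6
```

View pics/z23.png

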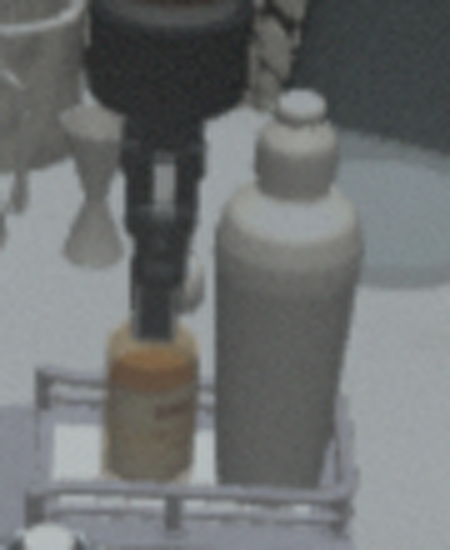

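About 8–10 mm gap remains, with both upright. I'll set it down and release.

```bash
python3 -m jog '[[1,1,0,0,0],[1,1.8,0,0,0],[1,2.3,0,0,0],[1,2.3,0,0,0],[1,2.3,0,0,0]]'; python3 -m jog '[[0.7,0,0,0,0],[0.6,0,0,0,0],[0.5,0,0,0,0],[0.3,0,0,0,0],[0,0,0,0,0],[-1,0,0,0,0],[-1,0,0,0,0],[-1,0,0,0,0]]'; python3 -m jog '[[-1,-10,0,0,0],[-1,-30,0,0,0],[-1,-50,0,0,0],[-1,-60,0,0,0],[-1,-60,0,0,0]]'; python3 vw.py 24
```

```text
clock: 29.2
eef_pos: [0.5016, -0.2107, 0.1042]
tcp_rot: [0.879, 1.386, -0.879]
force: [0.5, -0.6, -1.7]
opening: 0.0233
clock: 30.0
eef_pos: [0.5017, -0.2107, 0.1043]
tcp_rot: [0.879, 1.386, -0.879]
force: [-0.1, 0.7, 0.7]
opening: 0.0832
clock: 30.5
eef_pos: [0.5029, -0.2112, 0.1664]
tcp_rot: [0.879, 1.381, -0.878]
force: [-0.2, -0.3, -0.3]
opening: 0.0852
[[0.004, 0.9047, 0.4259, 0.5029], [-0.0017, 0.4259, -0.9047, -0.2112], [-1.0, 0.0029, 0.0032, 0.1664], [0.0, 0.0, 0.0, 1.0]] [-0.2 -0.3 -0.3] [-0.05  0.01 -0.04] 0.08520756826936852 30.5
```

View pics/both24.png

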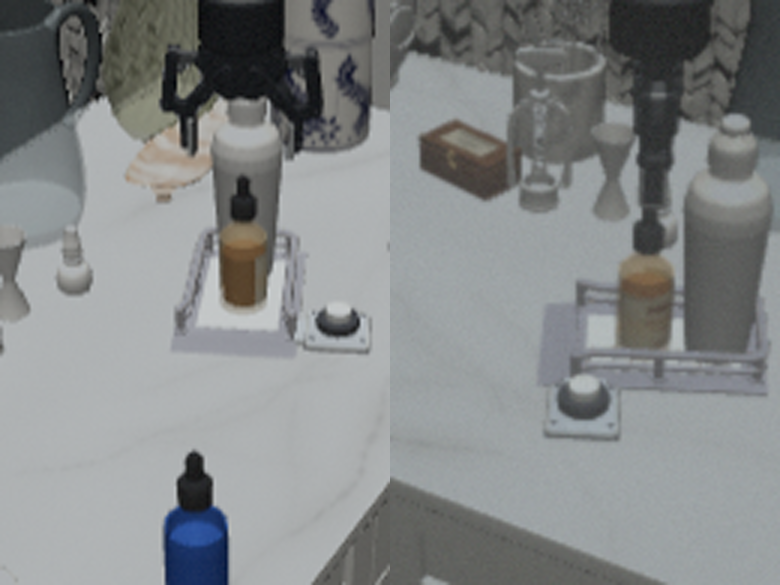

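Both stand upright. I'll back off behind the bottle, shut the fingers, go down to a low height (tips about 20 mm above the panel) and look.

```bash
python3 -m jog '[[-1,-10,0,-15,0],[-1,-10,0,-45,0],[-1,-10,0,-75,0],[0,-10,0,-85,0],[1,-10,0,-85,0],[1,-10,0,-85,0],[1,-10,0,-85,0],[1,-10,0,-85,0]]'; python3 -m jog '[[1,15,0,0,0],[1,45,0,0,0],[1,75,0,0,0],[1,100,0,0,0],[1,120,0,0,0],[1,132,0,0,0],[1,136,0,0,0],[1,136,0,0,0]]';python3 vw.py 25
```

```text
clock: 31.4
eef_pos: [0.4658, -0.1345, 0.1741]
tcp_rot: [0.88, 1.385, -0.88]
force: [-0.5, 0.4, 0.5]
opening: 0.0121
clock: 32.2
eef_pos: [0.4655, -0.134, 0.038]
tcp_rot: [0.88, 1.386, -0.88]
force: [0.5, -0.6, 0.3]
opening: 0.0
[[-0.0005, 0.9049, 0.4256, 0.4655], [0.0001, 0.4256, -0.9049, -0.134], [-1.0, -0.0004, -0.0004, 0.038], [0.0, 0.0, 0.0, 1.0]] [ 0.5 -0.6  0.3] [0.   0.01 0.03] 1.0837561144618263e-05 32.2
```

View pics/both25.png

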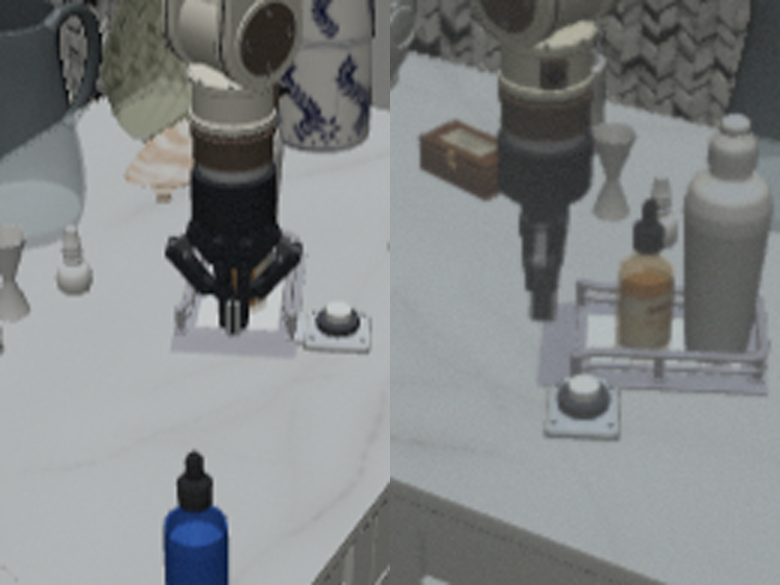

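```bash
python3 -m jog '[[1,3,0,5,0],[1,3.5,0,15,0],[1,3.5,0,26,0],[1,3.5,0,36,0],[1,3.5,0,43,0],[1,3.5,0,46,0],[1,3.5,0,46,0]]';python3 vw.py 26
```

```text
clock: 33.0
eef_pos: [0.4851, -0.1759, 0.0346]
tcp_rot: [0.88, 1.386, -0.88]
force: [-0.1, 0.2, 0.7]
opening: 0.0003
[[-0.0, 0.9051, 0.4252, 0.4851], [0.0001, 0.4252, -0.9051, -0.1759], [-1.0, 0.0, -0.0001, 0.0346], [0.0, 0.0, 0.0, 1.0]] [-0.1  0.2  0.7] [-0.03 -0.06  0.02] 0.0003493579957350275 33.0
```

View pics/both26.png

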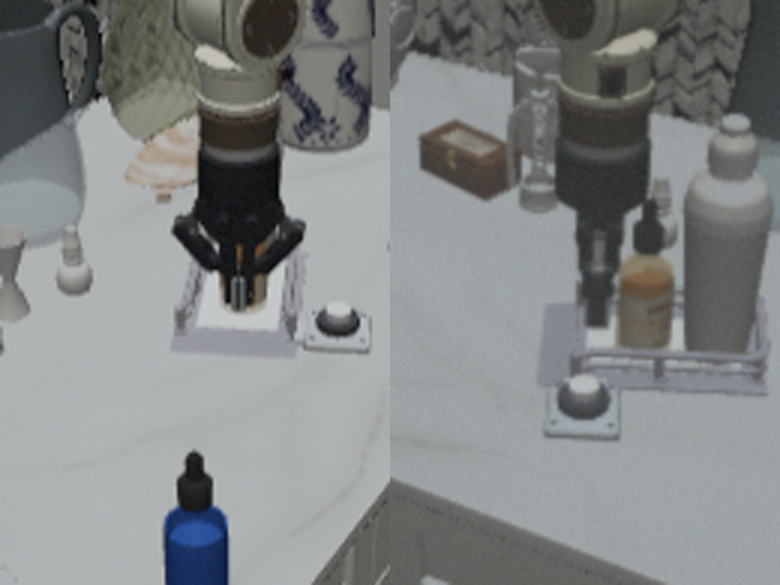

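The hand's body is very close to the dropper's top height. I'll raise 8 mm for clearance; the push stays low, at about 28 mm. Then I advance slowly.

```bash
python3 -m jog '[[1,-4,0,0,0],[1,-8,0,0,0],[1,-8,0,2,0],[1,-8,0,4,0],[1,-8,0,6,0],[1,-8,0,7,0],[1,-8,0,7,0]]';python3 vw.py 27
python3 - <<'E'
import cv2
a=cv2.imread('pics/sc27.png')[140:240,245:345];cv2.imwrite('pics/z27.png',cv2.resize(a,None,fx=6,fy=6,interpolation=2))
E
```

```text
clock: 33.8
eef_pos: [0.4877, -0.1815, 0.0426]
tcp_rot: [0.88, 1.387, -0.879]
force: [-0.8, 1.3, 1.7]
opening: 0.0004
[[-0.0006, 0.9048, 0.4259, 0.4877], [0.0007, 0.4259, -0.9048, -0.1815], [-1.0, -0.0002, -0.0009, 0.0426], [0.0, 0.0, 0.0, 1.0]] [-0.8  1.3  1.7] [ 0.31  0.19 -0.02] 0.00042075952959720283 33.8
```

View pics/z27.png

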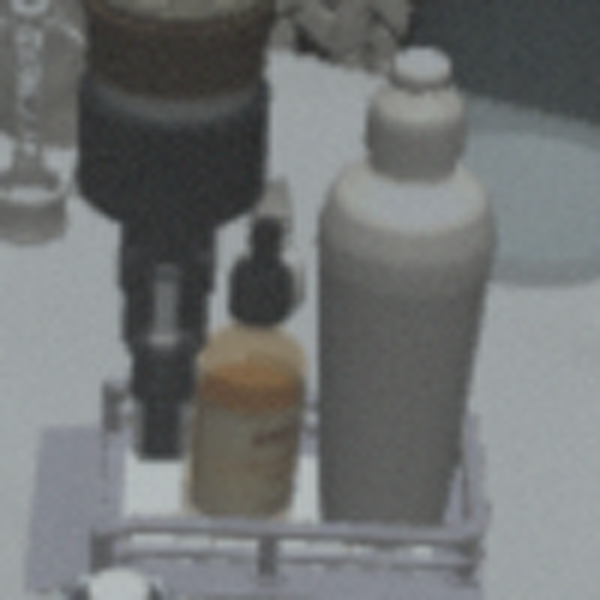

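The bottle leans a little under a 1.5 N push, so the panel's friction is high and this push is marginal. I'll back off and finish instead by holding the dropper higher, so the hand clears the cap, and gliding it into contact.

```bash
python3 -m jog '[[1,0,0,-3,0],[1,0,0,-8,0],[1,0,0,-20,0],[1,0,0,-35,0],[1,0,0,-35,0]]';python3 vw.py 28
python3 - <<'E'
import cv2
a=cv2.imread('pics/sc28.png')[140:240,245:345];cv2.imwrite('pics/z28.png',cv2.resize(a,None,fx=6,fy=6,interpolation=2))
E
```

```text
clock: 34.4
eef_pos: [0.4712, -0.1479, 0.0424]
tcp_rot: [0.878, 1.389, -0.878]
force: [-0.4, 0.2, 0.3]
opening: 0.0002
[[-0.0023, 0.9039, 0.4278, 0.4712], [0.0011, 0.4278, -0.9039, -0.1479], [-1.0, -0.0016, -0.0019, 0.0424], [0.0, 0.0, 0.0, 1.0]] [-0.4  0.2  0.3] [ 0.03 -0.05 -0.02] 0.00018901647925637113 34.4
```

View pics/z28.png

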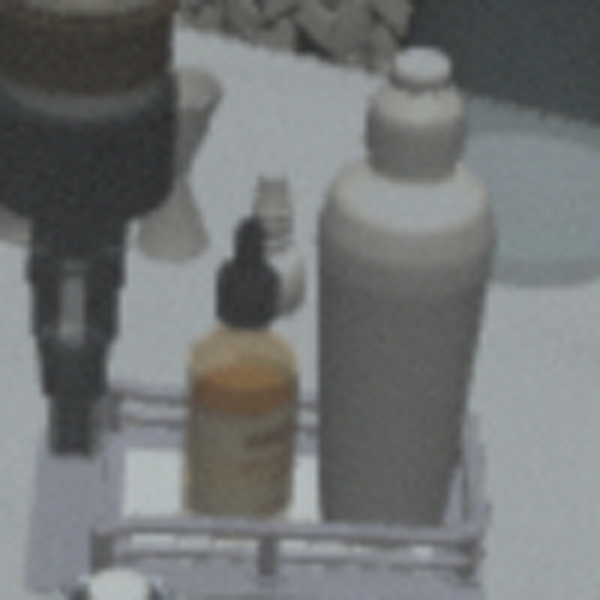

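```bash
python3 -m jog '[[1,-20,0,0,0],[1,-55,0,0,0],[1,-95,0,0,0],[1,-125,0,0,0],[0,-133,0,10,0],[-1,-133,0,30,0],[-1,-133,0,45,0],[-1,-133,0,45,0]]'; python3 -m jog '[[-1,0,1,8,0],[-1,0,1,18,0],[-1,0,1,25,0],[-1,10,1,25,0],[-1,30,1,25,0],[-1,50,1,25,0],[-1,60,1,25,0],[-1,60,1,25,0]]';python3 vw.py 29
```

```text
clock: 35.3
eef_pos: [0.493, -0.1924, 0.1754]
tcp_rot: [0.881, 1.384, -0.881]
force: [-0.6, 0.8, -0.3]
opening: 0.0581
clock: 36.1
eef_pos: [0.5022, -0.2121, 0.1136]
tcp_rot: [0.879, 1.391, -0.88]
force: [0.3, -0.2, -0.4]
opening: 0.0853
[[-0.0042, 0.9046, 0.4261, 0.5022], [0.0018, 0.4262, -0.9046, -0.2121], [-1.0, -0.003, -0.0035, 0.1136], [0.0, 0.0, 0.0, 1.0]] [ 0.3 -0.2 -0.4] [-0.05 -0.01 -0.  ] 0.08529053067718115 36.1
```

View pics/both29.png

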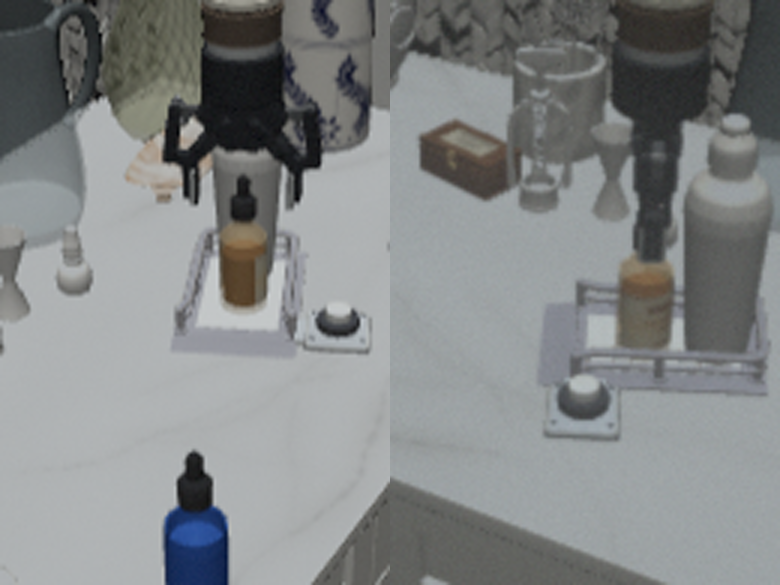

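```bash
python3 -m jog '[[0,0,0,0,0],[0.5,0,0,0,0],[1,0,0,0,0],[1,0,0,0,0],[1,0,0,0,0],[1,0,0,0,0]]';python3 -m jog '[[1,-1,0,0,0],[1,-2,0,0,0],[1,-2,0,0,0],[1,-2,0,0,0]]';python3 vw.py 30
```

```text
clock: 36.8
eef_pos: [0.5039, -0.2133, 0.1163]
tcp_rot: [0.879, 1.385, -0.88]
force: [-1.0, -0.6, 4.8]
opening: 0.0227
clock: 37.2
eef_pos: [0.5036, -0.2128, 0.1173]
tcp_rot: [0.879, 1.387, -0.879]
force: [0.1, 0.3, -0.6]
opening: 0.0231
[[-0.0007, 0.9047, 0.426, 0.5036], [0.0005, 0.426, -0.9047, -0.2128], [-1.0, -0.0004, -0.0007, 0.1173], [0.0, 0.0, 0.0, 1.0]] [ 0.1  0.3 -0.6] [-0.03 -0.03  0.  ] 0.023057517959011127 37.2
```

View pics/both30.png

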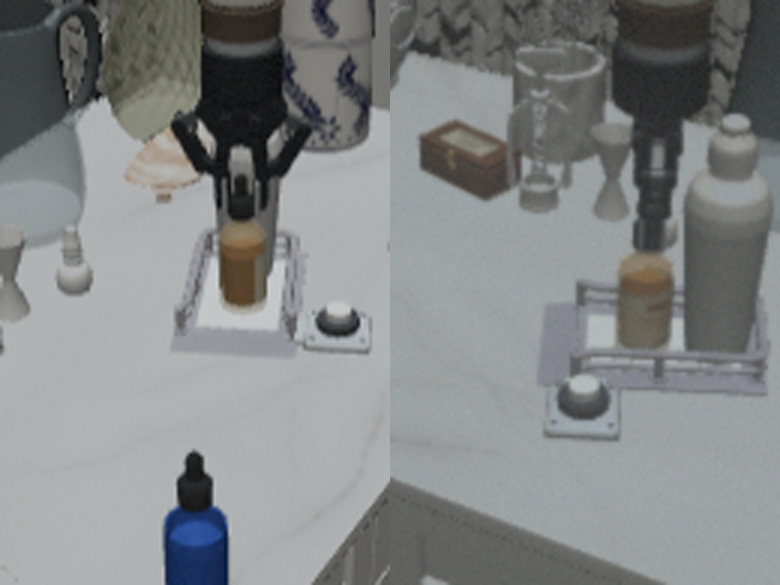

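```bash
python3 -m jog '[[1,-1,0,0,0],[1,-1,0,0,0],[1,-1,0,0,0]]';python3 -m jog '[[1,-1,0,0,0],[1,-1,0,0,0],[1,-1,0,0,0]]';python3 -m jog '[[1,0,0,1,0],[1,0,0,3,0],[1,0,0,4,0],[1,0,0,4,0],[1,0,0,4,0]]';python3 vw.py 31
python3 - <<'E'
import cv2
a=cv2.imread('pics/sc31.png')[140:240,245:345];cv2.imwrite('pics/z31.png',cv2.resize(a,None,fx=6,fy=6,interpolation=2))
E
```

```text
clock: 37.6
eef_pos: [0.5039, -0.213, 0.1188]
tcp_rot: [0.879, 1.386, -0.879]
force: [0.6, -0.8, -1.9]
opening: 0.0226
clock: 37.9
eef_pos: [0.5038, -0.213, 0.1198]
tcp_rot: [0.879, 1.386, -0.879]
force: [-0.6, -0.5, -0.7]
opening: 0.0227
clock: 38.4
eef_pos: [0.5055, -0.2166, 0.1197]
tcp_rot: [0.879, 1.386, -0.879]
force: [0.1, -0.1, -1.4]
opening: 0.023
[[-0.0001, 0.9048, 0.4259, 0.5055], [0.0001, 0.4259, -0.9048, -0.2166], [-1.0, -0.0001, -0.0001, 0.1197], [0.0, 0.0, 0.0, 1.0]] [ 0.1 -0.1 -1.4] [ 0.01 -0.01 -0.04] 0.022966566253994396 38.4
```

View pics/z31.png

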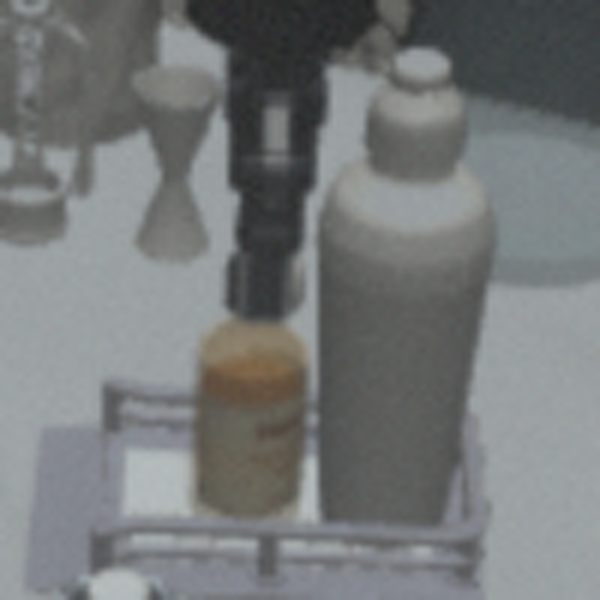

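The gap is down to a few millimetres. I'll creep 1 mm at a time.

```bash
python3 -m jog '[[1,0,0,1,0],[1,0,0,2,0],[1,0,0,2,0],[1,0,0,2,0]]';python3 -m jog '[[1,0,0,1,0],[1,0,0,1,0],[1,0,0,1,0]]';python3 vw.py 32
python3 - <<'E'
import cv2
a=cv2.imread('pics/sc32.png')[140:240,245:345];cv2.imwrite('pics/z32.png',cv2.resize(a,None,fx=6,fy=6,interpolation=2))
E
```

```text
clock: 38.9
eef_pos: [0.5063, -0.2184, 0.1197]
tcp_rot: [0.879, 1.386, -0.879]
force: [-1.3, 0.4, -1.6]
opening: 0.0227
clock: 39.2
eef_pos: [0.5065, -0.2188, 0.1197]
tcp_rot: [0.88, 1.387, -0.879]
force: [-0.8, 2.8, 0.5]
opening: 0.0225
[[-0.0005, 0.9046, 0.4262, 0.5065], [0.0009, 0.4262, -0.9046, -0.2188], [-1.0, -0.0, -0.001, 0.1197], [0.0, 0.0, 0.0, 1.0]] [-0.8  2.8  0.5] [0.63 0.25 0.11] 0.02248933963746553 39.2
```

View pics/z32.png

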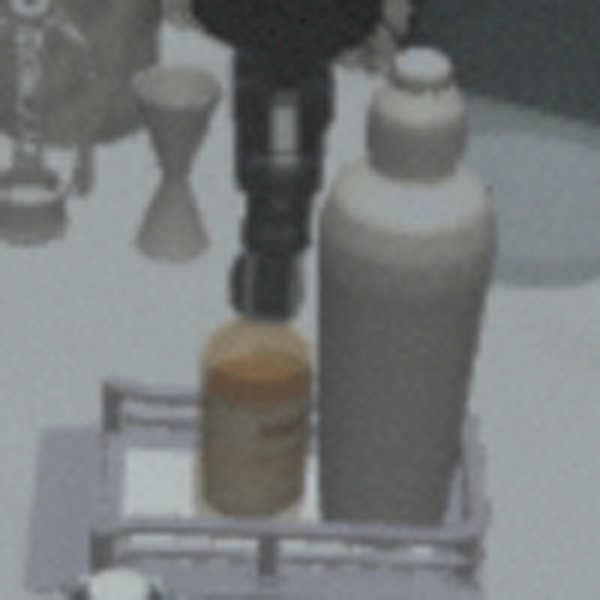

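A reaction of 3 N and a 0.68 N·m moment mean the bottle is touching the shaker, but it hangs about 1–2° top-forward. I'll back off, let the foot down, straighten it by dragging the top back slightly, and come in again foot first.

```bash
python3 -m jog '[[1,0,0,-2,0],[1,0,0,-4,0],[1,1.5,0,-4,0],[1,3,0,-4,0],[1,3.5,0,-4,0],[1,3.5,0,-4,0]]';python3 -m jog '[[1,0,0,-1,0],[1,0,0,-2,0],[1,0,0,-3,0],[1,0,0,-4,0],[1,0,0,-4,0]]';python3 vw.py 33
python3 - <<'E'
import cv2
a=cv2.imread('pics/sc33.png')[140:240,245:345];cv2.imwrite('pics/z33.png',cv2.resize(a,None,fx=6,fy=6,interpolation=2))
E
```

```text
clock: 39.9
eef_pos: [0.5052, -0.216, 0.1164]
tcp_rot: [0.879, 1.385, -0.88]
force: [-0.5, -0.1, 0.2]
opening: 0.0229
clock: 40.4
eef_pos: [0.5034, -0.2117, 0.1164]
tcp_rot: [0.88, 1.386, -0.878]
force: [-0.8, 0.1, 1.7]
opening: 0.0229
[[0.0003, 0.9046, 0.4262, 0.5034], [0.0007, 0.4262, -0.9046, -0.2117], [-1.0, 0.0006, -0.0004, 0.1164], [0.0, 0.0, 0.0, 1.0]] [-0.8  0.1  1.7] [-0.14 -0.03  0.01] 0.022932333590631158 40.4
```

View pics/z33.png

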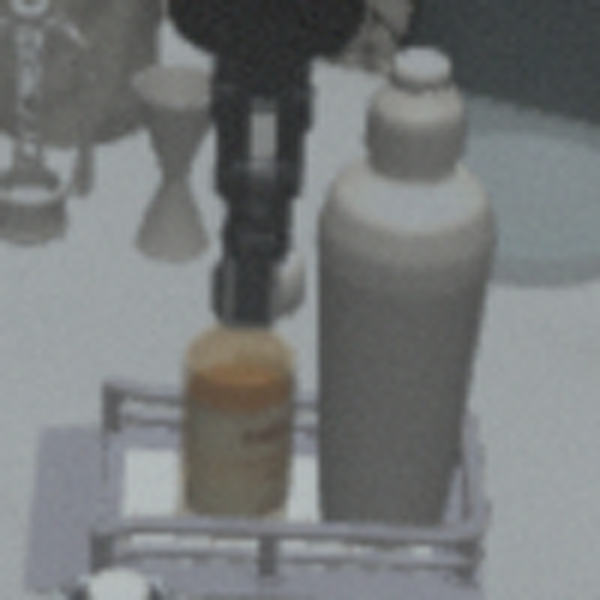

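```bash
python3 -m jog '[[1,1,0,-1,0],[1,1.5,0,-2,0],[1,1.5,0,-4,0],[1,1.5,0,-5,0]]';python3 -m jog '[[1,-2,0,0,0],[1,-4,0,0,0],[1,-4.5,0,0,0],[1,-4.5,0,0,0],[1,-4.5,0,4,0],[1,-4.5,0,8,0],[1,-4.5,0,10,0],[1,-4.5,0,10,0]]';python3 vw.py 34
python3 - <<'E'
import cv2
a=cv2.imread('pics/sc34.png')[140:240,245:345];cv2.imwrite('pics/z34.png',cv2.resize(a,None,fx=6,fy=6,interpolation=2))
E
```

```text
clock: 40.9
eef_pos: [0.5024, -0.2091, 0.1166]
tcp_rot: [0.878, 1.381, -0.881]
force: [-0.6, -3.3, 8.0]
opening: 0.023
clock: 41.7
eef_pos: [0.5056, -0.217, 0.1191]
tcp_rot: [0.88, 1.386, -0.88]
force: [-0.7, -0.1, -1.7]
opening: 0.0227
[[0.0, 0.905, 0.4255, 0.5056], [-0.0, 0.4255, -0.905, -0.217], [-1.0, 0.0, 0.0, 0.1191], [0.0, 0.0, 0.0, 1.0]] [-0.7 -0.1 -1.7] [ 0.01 -0.01  0.03] 0.022718720100953337 41.7
```

View pics/z34.png

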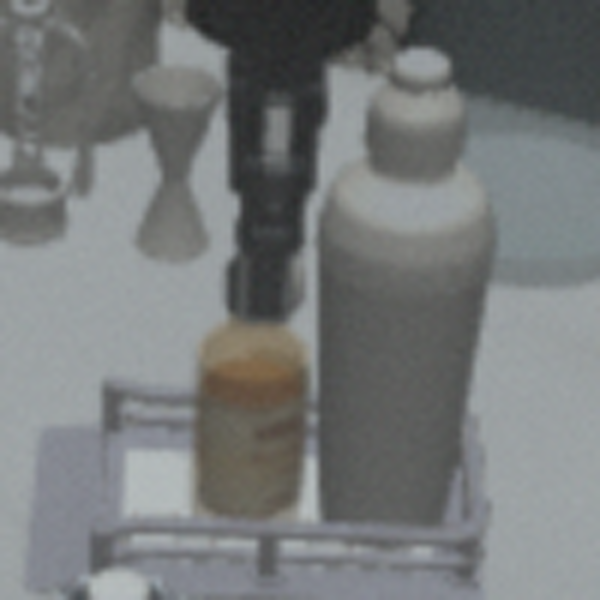

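Now it hangs upright (edges 198→195 and 307→302, as when it stood free). I'll creep to contact.

```bash
python3 -m jog '[[1,0,0,1,0],[1,0,0,2,0],[1,0,0,2,0],[1,0,0,2,0]]';python3 -m jog '[[1,0,0,1,0],[1,0,0,1,0],[1,0,0,1,0]]';python3 -c "
from h import *
print(ctrl.get_state()['force'],ctrl.get_state()['moment'])"
```

```text
clock: 42.2
eef_pos: [0.5063, -0.2184, 0.1192]
tcp_rot: [0.879, 1.386, -0.879]
force: [0.4, 1.6, -1.8]
opening: 0.0229
clock: 42.5
eef_pos: [0.5065, -0.2188, 0.1192]
tcp_rot: [0.88, 1.387, -0.879]
force: [-1.3, 2.5, 0.2]
opening: 0.0227
[-1.25241197  2.52666034  0.15707616] [ 0.56752266  0.26097651 -0.01936132]
```

Contact again at the same place, 2.8 N. I'll let it down and look before releasing.

```bash
python3 -m jog '[[1,0.7,0,0,0],[1,1.4,0,0,0],[1,1.8,0,0,0],[1,1.8,0,0,0]]';python3 vw.py 35
python3 - <<'E'
import cv2
a=cv2.imread('pics/sc35.png')[140:240,245:345];cv2.imwrite('pics/z35.png',cv2.resize(a,None,fx=6,fy=6,interpolation=2))
E
```

```text
clock: 42.9
eef_pos: [0.5067, -0.2191, 0.1173]
tcp_rot: [0.879, 1.386, -0.879]
force: [-2.0, 3.4, 0.4]
opening: 0.0229
[[-0.0002, 0.9047, 0.4261, 0.5067], [0.0005, 0.4261, -0.9047, -0.2191], [-1.0, -0.0, -0.0005, 0.1173], [0.0, 0.0, 0.0, 1.0]] [-2.   3.4  0.4] [0.71 0.32 0.05] 0.022858397703746244 42.9
```

View pics/z35.png

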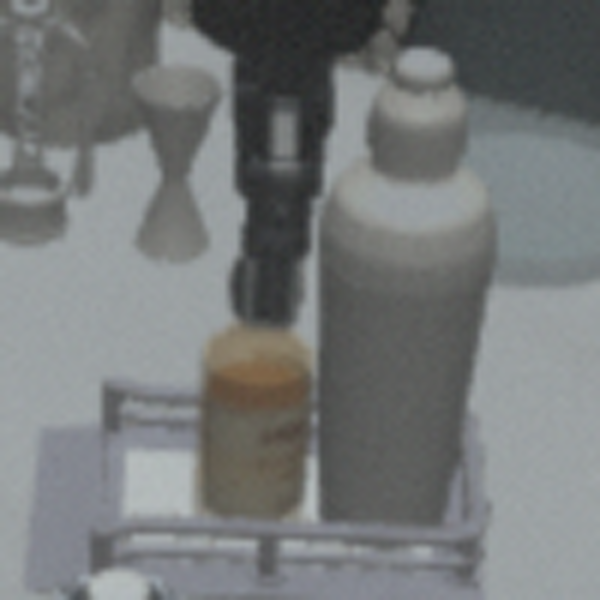

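```bash
python3 -m jog '[[1,0,0,-0.7,0],[1,0,0,-1,0],[1,0,0,-1,0]]'; python3 -m jog '[[0.7,0,0,0,0],[0.6,0,0,0,0],[0.5,0,0,0,0],[0.3,0,0,0,0],[0,0,0,0,0],[-1,0,0,0,0],[-1,0,0,0,0],[-1,0,0,0,0]]'; python3 -m jog '[[-1,-10,0,0,0],[-1,-30,0,0,0],[-1,-55,0,0,0],[-1,-70,0,0,0],[-1,-70,0,-15,0],[-1,-70,0,-45,0],[-1,-70,0,-80,0],[-1,-70,0,-80,0]]'; python3 vw.py 36;python3 - <<'E'
import cv2
a=cv2.imread('pics/sc36.png')[140:240,245:345];cv2.imwrite('pics/z36.png',cv2.resize(a,None,fx=6,fy=6,interpolation=2))
E
```

```text
clock: 43.3
eef_pos: [0.5065, -0.2188, 0.1172]
tcp_rot: [0.879, 1.385, -0.88]
force: [-0.7, 1.1, -2.8]
opening: 0.0226
clock: 44.1
eef_pos: [0.5065, -0.2185, 0.1176]
tcp_rot: [0.879, 1.385, -0.879]
force: [-0.2, -0.5, -0.5]
opening: 0.0836
clock: 44.9
eef_pos: [0.4703, -0.1433, 0.1881]
tcp_rot: [0.878, 1.389, -0.877]
force: [0.2, -0.1, -0.2]
opening: 0.0857
[[-0.0014, 0.9034, 0.4287, 0.4703], [0.0014, 0.4287, -0.9034, -0.1433], [-1.0, -0.0007, -0.0019, 0.1881], [0.0, 0.0, 0.0, 1.0]] [ 0.2 -0.1 -0.2] [-0.08 -0.02 -0.02] 0.08569464407094671 44.9
```

View pics/z36.png

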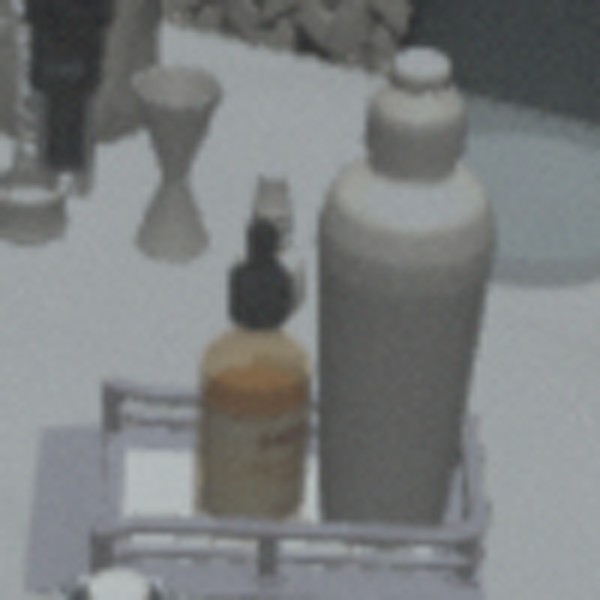

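View pics/both36.png

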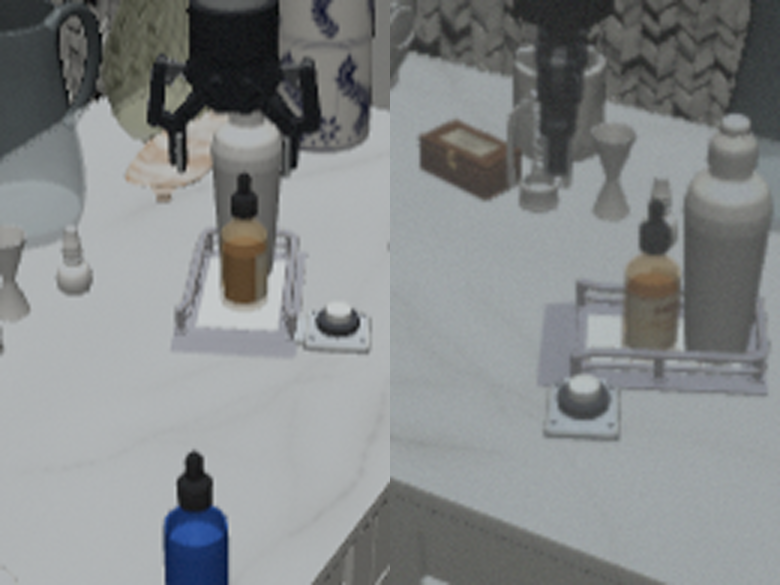

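```bash
cat > gap.py <<'E'
from h import *
import sys
st=ctrl.get_state();TT=tooT(st);s=save('wrist',sys.argv[1]);T=TT@s['T_tool_cam']
u=np.array([.427,-.904]);n=np.array([.904,.427]);c0=np.array([.512,-.2315])
def fit(W,ok,p,z0,z1,rad,tag):
    q=ok&(np.hypot(W[...,0]-p[0],W[...,1]-p[1])<rad)&(W[...,2]>z0)&(W[...,2]<z1)
    if q.sum()>30:
        c,r=circ(W[q][:,:2]);print(tag,q.sum(),'r',r.round(4),'tray x,y',((c-c0)@u).round(4),((c-c0)@n).round(4))
for k in('wrist','scene','side'):
    if k!='wrist': s=save(k,sys.argv[1]+k);T=s['T']
    W=cloud(s,T);ok=np.isfinite(W[...,2])
    B=c0-.015*u;S=c0+.039*u
    im=s['image'].astype(int)
    amber=ok&(im[...,0]-im[...,2]>25)
    fit(W,amber,B,.02,.07,.04,k+' bitters amber');fit(W,ok,B,.092,.125,.02,k+' dropper')
    fit(W,ok,S,.085,.14,.045,k+' shaker');fit(W,ok,S,.188,.215,.03,k+' cap');fit(W,ok,S,.216,.23,.03,k+' top')
E
python3 gap.py g1
```

```text
wrist bitters amber 521 r 0.0291 tray x,y -0.012 -0.0029
wrist dropper 801 r 0.0117 tray x,y -0.0182 -0.0019
wrist shaker 1346 r 0.0305 tray x,y 0.0355 0.0003
scene dropper 131 r 0.0104 tray x,y -0.0171 -0.0036
scene shaker 523 r 0.0352 tray x,y 0.0387 0.0024
scene cap 186 r 0.0142 tray x,y 0.0394 -0.0036
scene top 49 r 0.0082 tray x,y 0.0397 -0.0024
side bitters amber 177 r 0.016 tray x,y -0.0276 -0.0017
side dropper 95 r 0.012 tray x,y -0.0182 -0.0022
side shaker 256 r 0.0318 tray x,y 0.0355 -0.0003
```

View pics/g1.png

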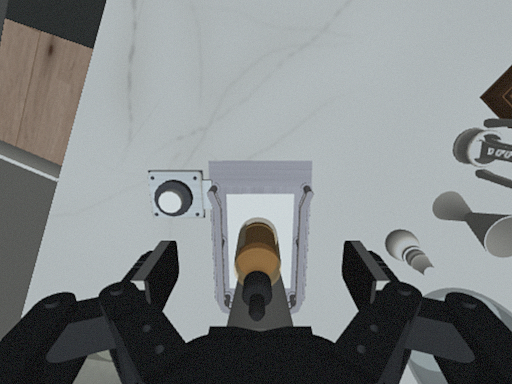

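```bash
python3 - <<'E'
from h import *
s=dict(np.load('pics/g1scene.npz'))
im=s['image'].astype(int)
for r in (200,204,208,212,216,220):
    print(r,[tuple(im[r,c]) [0] for c in range(274,304)], [im[r,c][0]-im[r,c][2] for c in range(290,302)])
s35=dict(np.load('pics/sc35.npz'))['image'].astype(int)
for r in (204,212):print('pressed',r,[s35[r,c][0] for c in range(274,304)])
W=cloud(s,s['T']);u=np.array([.427,-.904]);c0=np.array([.512,-.2315])
for r in(204,212):print(r,[(int(1000*((W[r,c,:2]-c0)@u)),int(W[r,c,2]*1000)) for c in range(292,302)])
E
python3 -c "
import cv2
a=cv2.imread('pics/g1scene.png')[185:235,270:330];cv2.imwrite('pics/zg1.png',cv2.resize(a,None,fx=12,fy=12,interpolation=0))"
```

```text
200 [np.int64(155), np.int64(157), np.int64(157), np.int64(154), np.int64(140), np.int64(133), np.int64(132), np.int64(135), np.int64(139), np.int64(140), np.int64(139), np.int64(137), np.int64(131), np.int64(128), np.int64(123), np.int64(122), np.int64(123), np.int64(125), np.int64(124), np.int64(125), np.int64(129), np.int64(131), np.int64(148), np.int64(136), np.int64(83), np.int64(80), np.int64(83), np.int64(83), np.int64(83), np.int64(85)] [np.int64(35), np.int64(36), np.int64(34), np.int64(33), np.int64(29), np.int64(24), np.int64(18), np.int64(-3), np.int64(-4), np.int64(0), np.int64(1), np.int64(0)]
204 [np.int64(146), np.int64(146), np.int64(147), np.int64(140), np.int64(118), np.int64(100), np.int64(98), np.int64(102), np.int64(103), np.int64(109), np.int64(115), np.int64(117), np.int64(122), np.int64(121), np.int64(124), np.int64(125), np.int64(120), np.int64(116), np.int64(112), np.int64(104), np.int64(100), np.int64(93), np.int64(104), np.int64(138), np.int64(87), np.int64(82), np.int64(83), np.int64(83), np.int64(88), np.int64(84)] [np.int64(48), np.int64(45), np.int64(
[... 2941 characters left out ...]
np.int64(80), np.int64(83), np.int64(86), np.int64(84)]
pressed 212 [np.int64(131), np.int64(130), np.int64(131), np.int64(123), np.int64(102), np.int64(86), np.int64(91), np.int64(97), np.int64(97), np.int64(103), np.int64(101), np.int64(101), np.int64(102), np.int64(101), np.int64(95), np.int64(89), np.int64(89), np.int64(81), np.int64(81), np.int64(81), np.int64(84), np.int64(85), np.int64(91), np.int64(104), np.int64(79), np.int64(78), np.int64(80), np.int64(82), np.int64(87), np.int64(89)]
204 [(-5, 82), (-3, 82), (0, 78), (1, 77), (4, 75), (13, 3), (9, 72), (11, 77), (13, 80), (16, 80)]
212 [(-4, 59), (-1, 57), (0, 55), (3, 53), (6, 45), (12, 7), (11, 49), (13, 53), (15, 55), (17, 56)]
```

View pics/zg1.png

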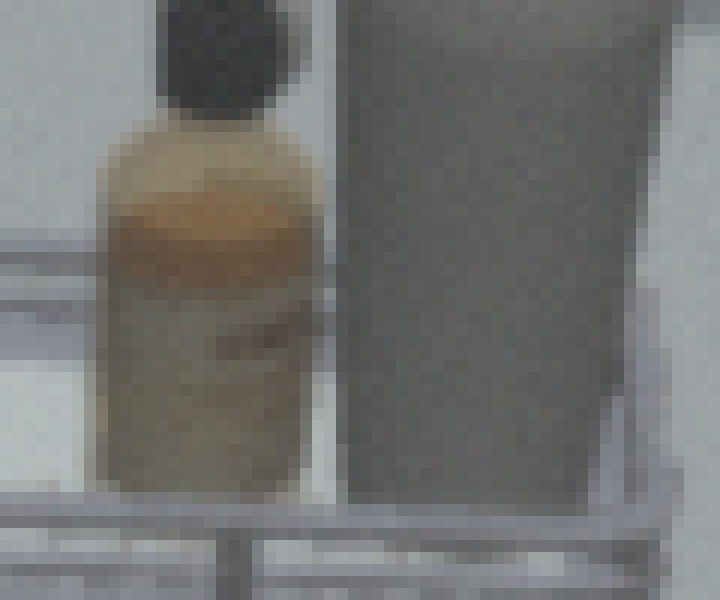

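Compared with the pressed picture, the foot hasn't moved but the upper edge has come back 1.5 mm. The bottle had been leaning while in contact, so a gap of about 1.5 mm is left. There is time to close it: regrip, glide 2 mm, set down.

```bash
python3 -m jog '[[-1,0,0,20,0],[-1,0,0,50,0],[-1,0,0,75,0],[-1,0,0,82,0],[-1,25,0,82,0],[-1,50,0,82,0],[-1,68,0,82,0],[-1,70,0,82,0]]'; python3 -m jog '[[-1,0,0,0,0],[-1,0,0,0,0],[0,0,0,0,0],[0.5,0,0,0,0],[1,0,0,0,0],[1,0,0,0,0],[1,0,0,0,0],[1,0,0,0,0]]'; python3 -m jog '[[1,-1.5,0,0,0],[1,-3,0,0,0],[1,-3.5,0,0,0],[1,-3.5,0,0,0]]'
```

```text
clock: 45.95
eef_pos: [0.5051, -0.2195, 0.1146]
tcp_rot: [0.88, 1.392, -0.881]
force: [-0.4, 0.8, 0.2]
opening: 0.0855
clock: 46.75
eef_pos: [0.5072, -0.2204, 0.118]
tcp_rot: [0.879, 1.385, -0.88]
force: [-1.8, -0.0, 4.2]
opening: 0.0231
clock: 47.15
eef_pos: [0.5071, -0.2201, 0.1206]
tcp_rot: [0.879, 1.386, -0.879]
force: [-0.4, 0.2, -1.6]
opening: 0.0226
```

```bash
python3 -m jog '[[1,0,0,0.5,0],[1,0,0,1,0],[1,0,0,1,0]]';python3 -m jog '[[1,0,0,0.5,0],[1,0,0,0.5,0]]';python3 -m jog '[[1,0,0,0.5,0],[1,0,0,0.5,0]]';python3 -c "
from h import *
s=ctrl.get_state();print(s['force'],s['moment'])"
```

```text
clock: 47.45
eef_pos: [0.5075, -0.2209, 0.1207]
tcp_rot: [0.88, 1.386, -0.879]
force: [0.1, -0.3, -1.4]
opening: 0.0227
clock: 47.65
eef_pos: [0.5076, -0.2212, 0.1208]
tcp_rot: [0.88, 1.387, -0.879]
force: [-0.8, 2.2, -0.4]
opening: 0.0228
clock: 47.85
eef_pos: [0.5078, -0.2216, 0.1209]
tcp_rot: [0.88, 1.387, -0.879]
force: [-1.7, 1.9, 1.2]
opening: 0.0229
[-1.66173569  1.90085805  1.2068691 ] [0.66875023 0.37472881 0.02874138]
```

Contact after about 1.3 mm. I'll ease 0.5 mm, set it down and release.

```bash
python3 -m jog '[[1,0,0,-0.5,0],[1,1,0,-0.5,0],[1,2,0,-0.5,0],[1,2.7,0,-0.5,0],[1,2.7,0,-0.5,0]]'; python3 -m jog '[[0.7,0,0,0,0],[0.6,0,0,0,0],[0.5,0,0,0,0],[0.3,0,0,0,0],[0,0,0,0,0],[-1,0,0,0,0],[-1,0,0,0,0],[-1,0,0,0,0]]'; python3 -m jog '[[-1,-10,0,0,0],[-1,-30,0,0,0],[-1,-55,0,0,0],[-1,-70,0,0,0],[-1,-70,0,-15,0],[-1,-70,0,-45,0],[-1,-70,0,-85,0],[-1,-70,0,-85,0]]'; python3 gap.py g2;python3 -c "
import cv2
a=cv2.imread('pics/g2scene.png')[185:235,270:330];cv2.imwrite('pics/zg2.png',cv2.resize(a,None,fx=12,fy=12,interpolation=0))"
```

```text
clock: 48.35
eef_pos: [0.5078, -0.2215, 0.1182]
tcp_rot: [0.879, 1.386, -0.879]
force: [-2.1, 3.0, 0.3]
opening: 0.0227
clock: 49.15
eef_pos: [0.5079, -0.2218, 0.1183]
tcp_rot: [0.879, 1.385, -0.88]
force: [0.1, 0.3, -0.4]
opening: 0.0829
clock: 49.95
eef_pos: [0.4692, -0.1415, 0.1888]
tcp_rot: [0.877, 1.39, -0.877]
force: [0.6, -0.2, 0.2]
opening: 0.0856
wrist bitters amber 546 r 0.0305 tray x,y -0.0105 -0.0031
wrist dropper 810 r 0.0113 tray x,y -0.0186 -0.0017
wrist shaker 1000 r 0.0305 tray x,y 0.0358 0.0003
scene dropper 127 r 0.0104 tray x,y -0.0174 -0.0038
scene shaker 531 r 0.0353 tray x,y 0.0386 0.0026
scene cap 185 r 0.0142 tray x,y 0.0396 -0.0039
scene top 49 r 0.0084 tray x,y 0.0395 -0.0023
side bitters amber 175 r 0.0174 tray x,y -0.0258 -0.0017
side dropper 94 r 0.0112 tray x,y -0.0195 -0.0025
side shaker 258 r 0.0316 tray x,y 0.035 -0.0003
```

View pics/zg2.png

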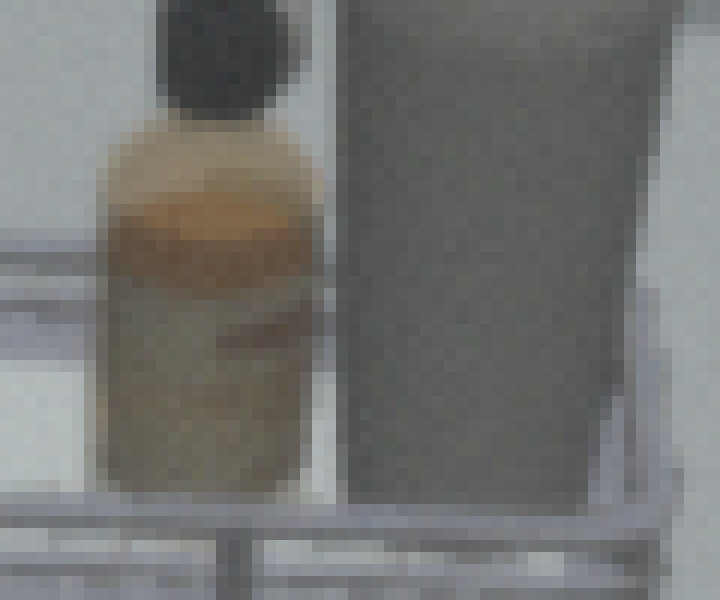

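View pics/g2scene.png

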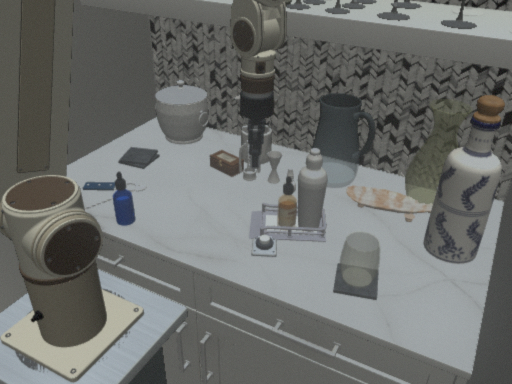

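The position is identical to before (dropper at -17.4 mm, shaker at 39.5 mm, so 57 mm apart against 56.5 mm for touching). That means it already stands against the shaker. Now the button.

Run:
```python
from h import *
st=ctrl.get_state();TT=tooT(st);s=dict(np.load('pics/g2.npz'));T=TT@s['T_tool_cam']
W=cloud(s,T);q=(np.hypot(W[...,0]-.394,W[...,1]+.209)<.02)&(W[...,2]>.031)&(W[...,2]<.04)
p=W[q].mean(0);print(p,q.sum());p[:2]=(p[:2]+[.394,-.2085])/2
d=p-TT[:3,3];print('tool d mm',(TT[:3,:3].T@d*1000).round(1))
print(TT[:3,3])
```

```text
[ 0.39819086 -0.21195975  0.03469388] 408
tool d mm [154.4 -97.1  26.3]
[ 0.47235609 -0.14490068  0.18918475]
```

```bash
python3 -m jog '[[-1,0,-20,5,0],[-1,0,-50,13,0],[0,0,-80,20,0],[1,0,-98,25,0],[1,0,-98,25,0],[1,0,-98,25,0],[1,0,-98,25,0]]'; python3 -m jog '[[1,20,0,0,0],[1,55,0,0,0],[1,90,0,0,0],[1,115,0,0,0],[1,130,0,0,0],[1,133,0,0,0],[1,133,0,0,0]]'; python3 vw.py 40
```

```text
clock: 50.8
eef_pos: [0.3946, -0.2093, 0.1884]
tcp_rot: [0.879, 1.385, -0.879]
force: [0.8, 0.5, -0.7]
opening: 0.0122
clock: 51.5
eef_pos: [0.3941, -0.2086, 0.0549]
tcp_rot: [0.879, 1.387, -0.879]
force: [1.0, 0.5, 0.4]
opening: 0.0002
[[-0.0007, 0.9043, 0.427, 0.3941], [0.0005, 0.427, -0.9043, -0.2086], [-1.0, -0.0005, -0.0008, 0.0549], [0.0, 0.0, 0.0, 1.0]] [1.  0.5 0.4] [-0.04 -0.06 -0.  ] 0.00019045768480921598 51.5
```

View pics/both40.png

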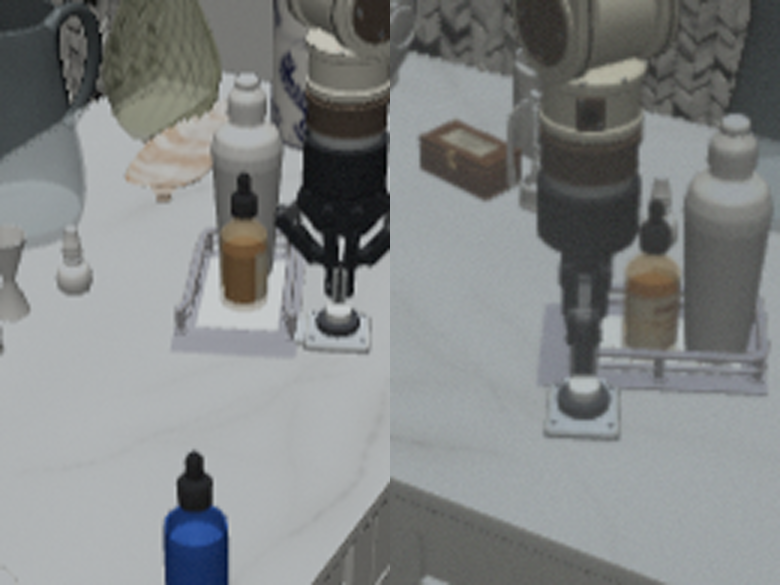

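The fingertips are centred over the button in both views (side 340,300; scene 583,375). Pressing.

```bash
python3 -m jog '[[1,6,0,0,0],[1,10,0,0,0],[1,13,0,0,0],[1,15,0,0,0],[1,16,0,0,0],[1,16,0,0,0]]'; python3 -m jog '[[1,1,0,0,0],[1,2,0,0,0],[1,2,0,0,0]]'
```

```text
clock: 52.2
eef_pos: [0.394, -0.2092, 0.0394]
tcp_rot: [0.879, 1.385, -0.879]
force: [0.6, -0.3, 4.0]
opening: 0.0
clock: 52.5
eef_pos: [0.3942, -0.2093, 0.0388]
tcp_rot: [0.879, 1.384, -0.879]
force: [-2.9, 1.6, 16.2]
opening: -0.0001
```

Spring force of 4 N, then a hard stop at 16 N and about 6 mm of travel: fully down. Taking a look, then releasing.

```bash
python3 vw.py 41; python3 -m jog '[[1,0,0,0,0],[1,-4,0,0,0],[1,-15,0,0,0],[1,-40,0,0,0],[1,-75,0,0,0],[1,-110,0,-20,0],[1,-130,0,-50,0],[1,-130,0,-80,0]]'; python3 -m jog '[[1,0,0,-10,0],[1,0,0,-30,0],[1,0,0,-40,0],[1,0,0,-40,0]]'; python3 vw.py 42; python3 gap.py g3
python3 - <<'E'
from h import *
st=ctrl.get_state()
for f in('g1scene','g3scene'):
    s=dict(np.load(f'pics/{f}.npz'));W=cloud(s,s['T']);q=(np.hypot(W[...,0]-.394,W[...,1]+.209)<.02)&(W[...,2]>.026)&(W[...,2]<.04);print(f,np.sort(W[q][:,2])[-40:].mean(),q.sum())
E
```

```text
[[0.0016, 0.9047, 0.426, 0.3942], [-0.0007, 0.426, -0.9047, -0.2093], [-1.0, 0.0011, 0.0013, 0.0388], [0.0, 0.0, 0.0, 1.0]] [-2.9  1.6 16.2] [0.42 0.57 0.01] -9.833481293125521e-05 52.5
clock: 53.4
eef_pos: [0.3607, -0.1367, 0.1702]
tcp_rot: [0.88, 1.38, -0.879]
force: [0.7, 0.4, -0.1]
opening: -0.0001
clock: 53.8
eef_pos: [0.3417, -0.0999, 0.1668]
tcp_rot: [0.878, 1.388, -0.879]
force: [-0.4, -1.1, 0.5]
opening: -0.0002
[[-0.0014, 0.9042, 0.4272, 0.3417], [0.0001, 0.4272, -0.9042, -0.0999], [-1.0, -0.0013, -0.0007, 0.1668], [0.0, 0.0, 0.0, 1.0]] [-0.4 -1.1  0.5] [-0.03 -0.01 -0.01] -0.0002469255851627978 53.8
wrist bitters amber 165 r 0.0136 tray x,y -0.0281 -0.0001
scene dropper 131 r 0.0103 tray x,y -0.017 -0.0044
scene shaker 528 r 0.0353 tray x,y 0.0388 0.0025
scene cap 189 r 0.0143 tray x,y 0.0397 -0.0038
scene top 48 r 0.0085 tray x,y 0.039 -0.0023
side bitters amber 173 r 0.0173 tray x,y -0.0256 -0.0018
side dropper 93 r 0.0128 tray x,y -0.0171 -0.0025
side shaker 219 r 0.0302 tray x,y 0.0335 0.0004
side cap 115 r 0.0127 tray x,y 0.0326 -0.0007
g1scene 0.03512350831606449 87
g3scene 0.03499408536626357 86
```

View pics/both41.png

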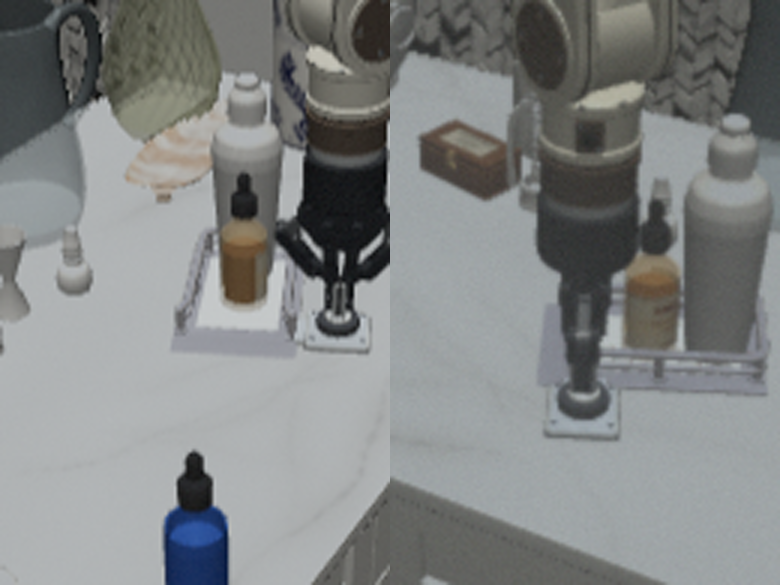

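View pics/both42.png

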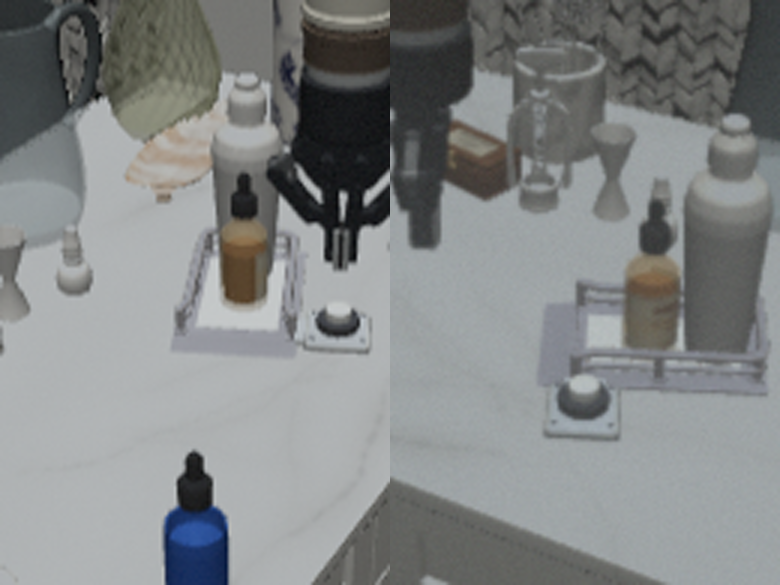

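View pics/g3.png

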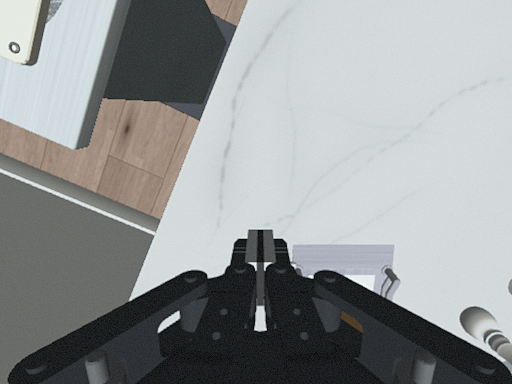

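The button is back up at 35 mm, both bottles stand upright in the lane and the bystanders haven't moved. Handing in.

```bash
python3 -c "
from rig import ctrl
print(ctrl.hand_in(), ctrl.get_state()['clock'])"
```

```text
the job is handed in; nothing more can be done
the job is handed in; nothing more can be done
```

I handed the job in at about 54 s. The shaker is at the back of the lane, the bitters stands in front of it, both are upright, and the button was pressed fully down and came back up.

**How it was done:** Both went in through the open front, held by the cap or dropper, instead of being pushed along. Each foot was never more than about 8 mm above the worktop, so neither was lifted over the wires. The gripper's knuckles and body would have hit the tall shaker before the fingertips could push it low down.

**Last checks:**
- **Shaker:** its centre measures about 39.5 mm along the lane in the scene view, against 39 mm for standing at the back wires. The side view read 33–35 mm, which I put down to it seeing only the near face.
- **Bitters:** its centre is about 57 mm from the shaker's, against 56.5 mm when touching. A gap of up to 1–1.5 mm can't be ruled out. A second nudge reached contact but did not change where it came to rest.
- **Button:** it met a hard stop at 16 N after about 6 mm of travel. Its top was back at 35 mm afterwards, matching the reading before the press.
- **Other things:** in the pictures none of the other bar things had moved, and the hand was clear.

**What went wrong on the way:**
- **Shaker:** on the first attempt to slide it while gripped, its foot stuck and it leaned about 15° in the grip, pressing up with 24 N. I stood it up again, regripped it, and glided it just above the panel.
- **Bitters:** one low push made it lean slightly, so I stopped and glided that one too.

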